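# Nudge a culture dish home under the imager's hood

## Robot

A 6-joint arm with a two-finger parallel gripper is mounted at the origin on a cart in front of the work surface, level with it; the furniture and walls round the work are solid. World frame = base frame: x ahead of the robot, y to its left, z up, the work surface at z = 0. Lengths are in mm, angles in degrees, forces in N, time in s.
With the tool pointing down it reaches from about 300 to 850 mm from the base axis. Payload 4.2 kg.
Tool frame: the origin (TCP) lies between the finger pads; the fingertips stand 11 mm ahead of it and the grasp point (between the pads) lies 8 mm behind it (env.tips_ahead is the distance from the TCP to the fingertips, in mm); z points along the fingers, y is the line along which they close (so a half turn about z gives the same grasp; the last joint's range is limited). The gripper opens to 91 mm and grips with 3 to 60 N. Pads are 32 mm wide; open, the fingers measure 118 mm over their backs; the gripper's body (76 mm by 178 mm) begins 60 mm behind the grasp point.
Start: joints at [65.661, 18.312, 89.639, -0, 72.044, -1.146], TCP at [226.459, 528.544, 224.976] pointing down, gripper open.
Joint ranges: [-177.97, 177.97], [-48.28, 115.42], [12.27, 149.76], [-77.06, 257.06], [2.81, 150.46], [-146.56, 146.56]. Speed limits (degrees/s): [147.25, 147.25, 180, 180, 180, 180].

## Interface

Orientations are given as [roll, pitch, yaw] about the fixed x, y, z axes, in that order (R = Rz(yaw) Ry(pitch) Rx(roll)).
In Python, from workcell import env, cams gives the robot as it stands.
- The arm moves only by the tool step_arm, never from a script. Its arguments are lists of equal length, an entry for each row: "linear": the shift along the tool's x, y, z in units of 30 cm (1.0 is 30 cm), a list of three; "turn": the turn about the tool's z in units of 360 degrees (1.0 is 360 degrees). In form: {"linear": [[tx, ty, tz], ...], "turn": [turn, ...]}. A call has 1 to 20 rows; each row is the pose to reach, as a shift and turn from the pose commanded when the call began, along the tool's axes at that moment, turning the shorter way round; what a row does not reach only later rows make up. A row lasts 1/8 s, in which the tool goes at most 62.5 mm and 10.7 degrees, less where a joint would pass 70% of its speed; a pose out of reach is approached as far as the arm can. A call with a number of a shift or a turn outside -1 to 1 is refused whole. A call with a gripper value outside its range is refused whole. "fingers" is the closure, from -1 (fully open) to 1 (shut), so that 0 is half open, set as the call begins (left out, the last holds). The fingers move at their own pace and stop on an object; "force" is the grip in N (left out, the last holds). Time passes only in rows, so rows that repeat a pose let the fingers close. It gives the time, the measured TCP pose, the force, the opening and the grip force at its end, in the units of the state.
- env.state(): the state, without advancing time (a new reading comes with each control period).
- cams.grab_frame(name): name is "scene" or "top"; returns a dict with "color" (480x640x3 uint8, blue, green, red), "fx", "fy", "cx", "cy" (pixels), "dist" ([k1, k2, p1, p2, k3] as OpenCV has them; the pictures are not rectified), "extrinsics" (4x4, takes a point from camera to world coordinates). Camera axes: x right, y down, z forward; pixel columns grow to the right and rows downward; lengths in mm; the calibration is good to about 2 mm. A picture is of the moment at which its call begins. There is no depth.
- env.job_done(): hands the job in; it is judged then, once.
The state is a dict: "time_s": time; "qpos": joint angles; "qvel": joint speeds; "effort": joint torques, N m; "ee_pos": TCP position; "ee_rot": TCP orientation; "force": force on the tool from outside, world axes, zero at the start; "torque": the same for the moment, N m; "gripper_width": finger opening in mm; "gripper_force": force on a finger pad.
Only numpy, scipy, OpenCV 4.12 (cv2) and the standard library are available. Lean on these libraries where they do the work, as an engineer would, in place of code of your own. Each camera call takes 0.05 s, during which the arm holds its last target. There are 200 camera calls.

## Task

Image the next culture dish: lift only the top dish off the stack, keeping it level and leaving the others standing as they are, and set it down in the imager's track in front of the hood. Then, with the marker pen from its stand, nudge the dish gently along the track under the hood until it meets the hidden stop, without shoving the stop off its setting and without reaching in to the dish with the fingers. Finally put the marker back upright in its stand.

Things in the scene. Friction and masses are not known exactly. Their poses are not given: they have to be found in the camera images.
- imager: Dish imager, fixed: white hood, black camera barrel on top (to z = 196 mm). Origin on the table under the middle of the hood's front edge; x runs along the track into the hood, y across, z up. Base plate x = -130 to 145 mm, its top at z = 8 mm. Hood x = 0 to 150 mm, 124 mm wide, to z = 152 mm; in front the track is open to above.
- load_spot (a point): Middle of the open part of the track, on the plate, 75 mm in front of the hood (imager x = -75, y = 0, z = 8 mm): where to set the dish. Axes as the imager's. Black guide rails along the track, 6 mm wide and 6 mm high above the plate, have their inner faces at y = +-32.5 mm.
- hood_edge (a point): Middle of the lower front edge of the hood (imager x = 0, z = 95 mm), the top of its mouth, which is 112 mm wide. A dish that is home has its near rim 22 to 40 mm behind this edge, so an upright pen cannot follow it in: tilted 35 to 45 degrees from vertical, its tip leading, it passes. A black light baffle hangs 50 mm behind the edge, down to z = 32 mm.
- stop_face (a point): Foot of the stop's front face (on the plate, z = 8 mm), under the hood, out of sight; x points into the hood. Face 44 mm wide, 20 mm high. The stop is held by friction only: it yields along x at about 10 N and stays where shoved. Set 82 to 100 mm behind the hood's edge, differing from run to run. A dish that meets it has its middle 30 mm in front of the face.
- dish_top: Top dish of the stack: round culture dish with lid and pink medium, 60 mm across, 15 mm high, about 30 g. Lid 60.2 mm in diameter from 8 to 15 mm above its underside, dish 57.4 mm below that. Origin in the middle of its underside, z up. It slides on the plate at well under 1 N.
- dish_mid: Dish like the top one, directly under it; the dishes lie flat on one another, 15 mm apart, and do not interlock. Origin in the middle of its underside.
- dish_low: Lowest dish of the stack, alike, on the table. Origin in the middle of its underside.
- marker: Red and white marker pen, capped, upright in its stand: round, 135 mm long, 17 mm thick in the middle, about 13 mm at the ends, 20 g. Origin on its surface halfway along, so use marker_tip and marker_top for its axis; y runs up along the pen.
- marker_tip (a point): Lower end of the marker pen, on its axis, 5 mm above the table as it stands; y runs up along the pen.
- marker_top (a point): Upper end of the marker pen, on its axis, 135 mm from marker_tip.
- stand_hole (a point): Centre of the mouth of the hole in the marker stand, 45 mm above the table. The stand is a square metal block on a black rubber foot, 60 x 60 x 45 mm, fixed to the table; hole 24 mm wide, 3 mm chamfer, 40 mm deep.
Mind the look-alikes: they are no part of the job. Of the things that look like the marker, the larger one is meant. Leave any black look-alike of the dish_top alone.

How it is judged (in metres and radians):
On the way, in this order (a step that is already met when the one before it is completed fails the run):
1. the top dish stands level in the track in front of the hood, let go (x of dish_top in the frame of imager between -0.12 and -0.03 m and y of dish_top in the frame of imager between -0.007 and 0.007 m and z of dish_top in the frame of imager between 0.004 and 0.012 m and angle between dish_top's own z axis and vertical below 0.08 rad and contact force between dish_top and the fingers below 0.02 N and linear speed of dish_top below 0.02 m/s), for 0.2 s.
2. the marker pushes the dish along under the hood (x of dish_top in the frame of imager above 0.005 m and y of dish_top in the frame of imager between -0.007 and 0.007 m and z of dish_top in the frame of imager between 0.004 and 0.012 m and angle between dish_top's own z axis and vertical below 0.08 rad and contact force between dish_top and marker above 0.02 N).
At the end, for the whole second after the job is handed in: The top dish lies flat in the track with its rim at the stop (gap under 2.5 mm), at rest; the stop is within 3 mm of its setting; the two other dishes are within 10 mm of where they stood; the marker stands in its stand's hole, its lower end within 20 mm of the table, less than 0.3 rad from upright (x of dish_top in the frame of stop_face above -0.0326 m and y of dish_top in the frame of imager between -0.007 and 0.007 m and z of dish_top in the frame of imager between 0.004 and 0.012 m and angle between dish_top's own z axis and vertical below 0.08 rad and linear speed of dish_top below 0.01 m/s and distance of stop_face from where it was at the start of the episode below 0.003 m and distance of each of dish_mid, dish_low from where it was at the start of the episode below 0.01 m and horizontal distance between marker_tip and stand_hole below 0.012 m and height (world z) of marker_tip below 0.02 m and angle between marker_tip's own y axis and vertical below 0.3 rad); the robot touches nothing.
It fails at once if the stop is shoved more than 3 mm off its setting (distance of stop_face from where it was at the start of the episode above 0.003 m).
It fails at once if one of the lower dishes is moved more than 10 mm (distance of any of dish_mid, dish_low from where it was at the start of the episode above 0.01 m).
It fails at once if the top dish is tipped more than 0.35 rad (angle between dish_top's own z axis and vertical above 0.35 rad).
It fails at once if the gripper touches the dish once its middle is under the hood (x of dish_top in the frame of imager above 0 m and (contact force between dish_top and the fingers above 0.05 N or contact force between dish_top and the arm above 0.05 N)).
It also fails if it takes over 72 s, if anything falls off the work surface, if the arm or the gripper's body presses on something with over 40 N, if the wrist force passes 120 N, or if a joint passes its speed limit or range.

## Working session

There is one attempt and no reset: what is moved stays moved. The work goes in short steps, Python scripts to look and compute and a tool call to move; the robot and the scene stay as the last step left them, time stands still between calls to the robot, and variables do not carry over. Pictures are saved under pics/ and viewed, at most 10 in all, crops included, and the job is handed in when it is done.

Besides the shell and the picture viewer there is one more tool, called after ">>>" as a command line: name --pt "numbers of a row" for each row, then --argument value for the rest. step_arm: Moves the arm, as the interface text tells. Its arguments: {"type":"object","properties":{"linear":{"type":"array"},"turn":{"type":"array"},"fingers":{"type":"number"},"force":{"type":"number"}},"required":["linear","turn"]}

```bash
mkdir -p pics; ls; python3 - <<'E'
from workcell import env, cams
import cv2, numpy as np
for n in ("scene","top"):
    f=cams.grab_frame(n); cv2.imwrite(f"pics/{n}0.png",f["color"])
    print(n,f["fx"],f["fy"],f["cx"],f["cy"],f["dist"]); print(np.round(f["extrinsics"],3).tolist())
print(env.state())
E
```

```text
pics
scene 505.458173265413 505.458173265413 314.2917512730638 238.94861369832313 [-0.11942336  0.          0.          0.          0.        ]
[[0.884, -0.3, 0.358, 143.861], [-0.467, -0.583, 0.665, -638.112], [0.009, -0.755, -0.656, 812.804], [0.0, 0.0, 0.0, 1.0]]
top 486.7306751322651 486.7306751322651 323.5725422118074 241.40710419358098 [-0.03937401  0.          0.          0.          0.        ]
[[0.005, -0.985, 0.171, 335.457], [-1.0, -0.002, 0.021, 56.122], [-0.02, -0.172, -0.985, 1410.57], [0.0, 0.0, 0.0, 1.0]]
{'time_s': 0.1, 'qpos': array([ 6.56608893e+01,  1.83493156e+01,  8.96988002e+01, -2.98249718e-03,
        7.20446492e+01, -1.14676421e+00]), 'qvel': array([ 0.0716263 , -0.09222585, -0.07908197, -0.01596299, -0.01820649,
       -0.03116466]), 'effort': array([-7.86595010e-04, -4.13335347e+01, -2.32505357e+01,  7.28307758e-02,
        4.22851718e-02, -6.58045360e-05]), 'ee_pos': array([226.28993625, 528.13025244, 224.19511066]), 'ee_rot': array([-1.79907197e+02,  9.78632180e-04,  1.56808576e+02]), 'force': array([ 0.31416555, -0.03885187, -0.02261613]), 'torque': array([-0.01067148, -0.00954019,  0.01527532]), 'gripper_force': 0.0, 'gripper_width': 91.24311877834431}
```

View pics/scene0.png

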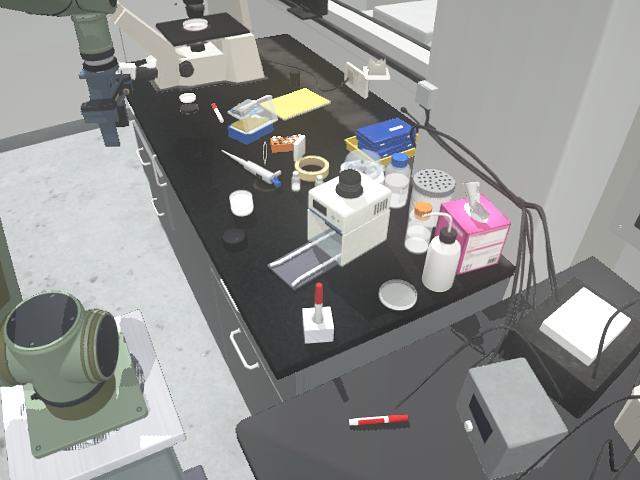

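View pics/top0.png

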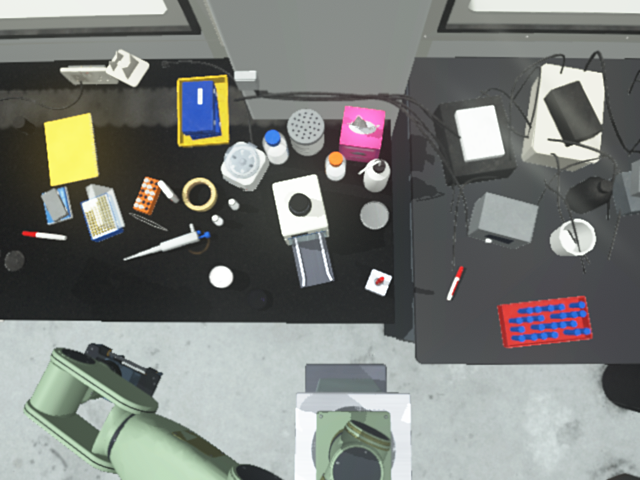

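Candidates for the dish: white stack, scene (241,203) / top (221,277). Black puck, scene (233,238) / top (260,297), is the look-alike to leave alone. The large flat petri dish at scene (397,295) and the white cap at (188,100) are also out. For the marker, it's the upright pen in the stand, scene (318,300) / top (379,281). The pens lying at scene (378,420) and (217,112) are not it. I'll check these in close crops.

```bash
python3 - <<'E'
import cv2, numpy as np
s=cv2.imread("pics/scene0.png"); t=cv2.imread("pics/top0.png")
r=lambda im,x,y,w,h,W,H: cv2.resize(im[y:y+h,x:x+w],(W,H),interpolation=cv2.INTER_CUBIC)
# left: scene stack / imager ; scales 5
A=r(s,215,180,80,60,400,300); B=r(s,290,280,80,60,400,300)
C=r(t,200,255,80,60,400,300); D=r(t,340,250,80,60,400,300)
cv2.imwrite("pics/crop1.png",np.vstack([np.hstack([A,B]),np.hstack([C,D])]))
A=r(s,260,160,140,130,400,371); B=r(t,260,165,80,130,228,371)
cv2.imwrite("pics/crop2.png",np.hstack([cv2.resize(s[160:300,260:400],(560,560),interpolation=cv2.INTER_CUBIC),cv2.resize(t[165:305,275:335],(240,560),interpolation=cv2.INTER_CUBIC)]))
E
```

```text
(no output)
```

View pics/crop1.png

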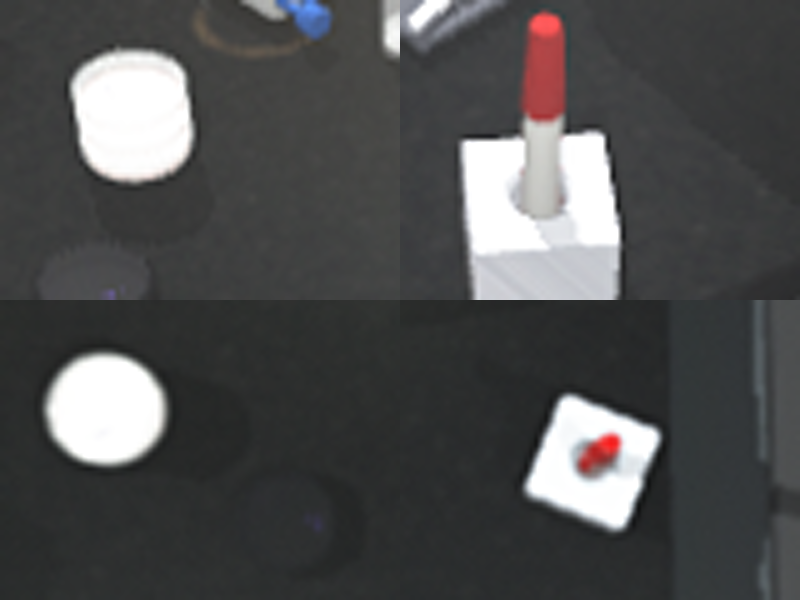

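View pics/crop2.png

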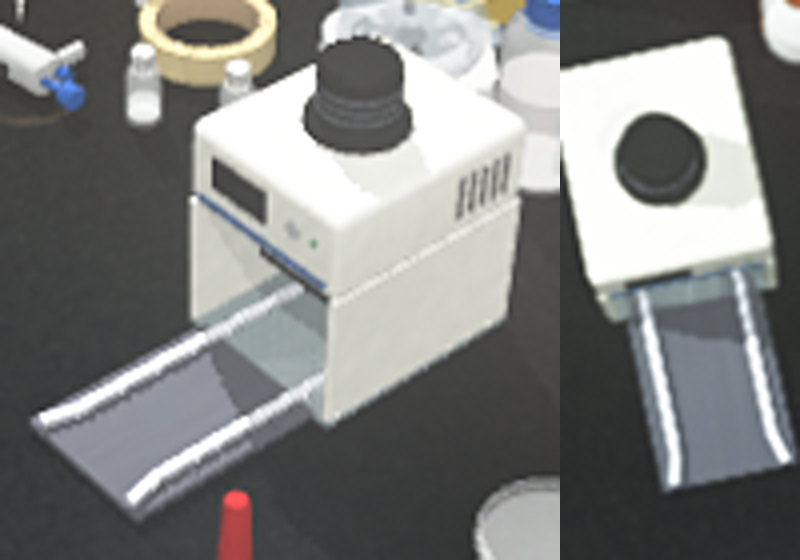

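The crops confirm it: the white stack of three is at scene (241,203), the black puck is separate, and the red-capped pen stands upright in its block. The imager's track opens toward the robot. Next I'll compute poses.

```bash
cat > h.py <<'E'
import numpy as np, cv2
from scipy.optimize import least_squares
from workcell import env, cams
def load(n,i=None):
    f=cams.grab_frame(n); return f
def proj(f,P):
    T=np.linalg.inv(np.array(f["extrinsics"])); K=np.array([[f["fx"],0,f["cx"]],[0,f["fy"],f["cy"]],[0,0,1.]])
    return cv2.projectPoints(np.float64(P).reshape(-1,1,3),cv2.Rodrigues(T[:3,:3])[0],T[:3,3],K,np.array(f["dist"]))[0][:,0]
def rz(a): c,s=np.cos(a),np.sin(a); return np.array([[c,-s,0],[s,c,0],[0,0,1]])
def hullc(f,P):
    m=cv2.moments(cv2.convexHull(np.float32(proj(f,P)))); return np.array([m["m10"],m["m01"]])/m["m00"]
def cyl(x,y,r,z0,z1):
    a=np.linspace(0,2*np.pi,48,endpoint=False)
    return np.array([[x+r*np.cos(t),y+r*np.sin(t),z] for z in(z0,z1) for t in a])
def blob(f,box,fn):
    x,y,w,h=box; c=f["color"][y:y+h,x:x+w].astype(int); m=fn(c).astype(np.uint8)
    n,l,s,ce=cv2.connectedComponentsWithStats(m); k=1+np.argmax(s[1:,4])
    return ce[k]+[x,y], s[k]
bright=lambda c:c.min(2)>110
red=lambda c:(c[...,2]>c[...,1]*1.6)&(c[...,2]>90)
E
python3 - <<'E'
from h import *
S,T=load("scene"),load("top")
bs,ss=blob(S,(215,180,60,50),bright); bt,st=blob(T,(200,255,50,45),bright)
print("stack",bs,ss,bt,st)
for fs in ([(S,bs),(T,bt)],[(S,bs)],[(T,bt)]):
    r=least_squares(lambda p:np.concatenate([hullc(f,cyl(p[0],p[1],30,0,45))-b for f,b in fs]),[450,250]); print(r.x,r.fun)
# pen: red cap blob
bs,_=blob(S,(305,275,30,40),red); bt,_=blob(T,(365,270,30,25),red); print("cap",bs,bt)
for fs in ([(S,bs),(T,bt)],[(S,bs)],[(T,bt)]):
    r=least_squares(lambda p:np.concatenate([hullc(f,cyl(p[0],p[1],7,100,140))-b for f,b in fs]),[300,-100]); print(r.x,r.fun)
# stand block
sq=lambda p,z:np.array([[p[0],p[1],0]]+0*4)+0 if 0 else np.array([rz(p[2])@[a,b,0]+[p[0],p[1],z] for a,b in((-30,-30),(30,-30),(30,30),(-30,30))])
bt,_=blob(T,(355,260,40,45),lambda c:(c[...,1]>100)|red(c)); print(bt,_)
r=least_squares(lambda p:hullc(T,np.vstack([sq([*p,.35],45),sq([*p,.35],15)]))-bt,[300,-100]);print("stand",r.x)
# imager
pts=[(S,(0,-62,4),(342,265)),(S,(0,62,4),(308.2,241.2)),(S,(-130,'w',8),(268,265.5)),(S,(-130,'-w',8),(295,289.5)),
 (T,(-130,'w',8),(302,287)),(T,(-130,'-w',8),(333.7,280.5)),(T,(-129,35.5,14),(303.6,285)),(T,(-129,-35.5,14),(331.6,279)),
 (S,(-129,35.5,14),(270.8,264.3)),(S,(-129,-35.5,14),(294,284)),
 (T,(0,62,10),(275+(607-560)/4,165+318/4)),(T,(0,-62,10),(275+(775-560)/4,165+287/4)),
 (T,(0,62,150),(275+(592-560)/4,165+283/4)),(T,(0,-62,150),(275+(772-560)/4,165+247/4)),
 (S,(0,62,150),(260+196/4,160+120/4)),(S,(0,-62,150),(260+335/4,160+225/4))]
def res(p,sel=pts):
    o=[]
    for f,q,u in sel:
        y=q[1]; y={'w':p[3],'-w':-p[3]}.get(y,y)
        o.append(proj(f,rz(p[2])@[q[0],y,q[2]]+[p[0],p[1],0])[0]-u)
    return np.ravel(o)
r=least_squares(res,[450,50,.15,45],loss="soft_l1"); print("imager",r.x,np.degrees(r.x[2])); print(res(r.x).reshape(-1,2).round(1).tolist())
p=r.x
for x in(-105,-75,30,50):print(x,rz(p[2])@[x,0,0]+[p[0],p[1],0])
E
```

```text
stack [241.1770073  202.48905109] [ 14  10  25  27 548] [220.62962963 276.47685185] [  9  11  24  22 432]
[473.95513012 379.60004898] [-0.06937588 -0.31190732  0.25276639  0.04425347]
[473.61748447 378.25097062] [9.36967126e-09 2.18916000e-07]
[474.08006573 380.33796874] [-9.98741370e-07 -3.80157189e-07]
cap [319.14705882 293.21176471] [379.61111111 280.16666667]
[468.27217521   1.84756605] [-14.17005451 -27.75704503 -25.58473502  -4.70024939]
[463.34488448   1.30610398] [-16.2774398  -26.78959891]
[456.67323688 -47.46180041] [-6.93433859 -0.28354947]
[377.97942387 282.05349794] [ 10   9  27  27 486]
stand [ 300. -100.]
imager [ 583.8951639   129.46756684 -119.15354529   47.84575994] -6826.995258881286
[[-0.0, 0.9], [-1.0, -2.3], [-0.1, -0.8], [-0.7, -1.6], [0.1, -0.1], [0.7, -1.0], [2.5, 0.4], [-1.4, 1.0], [0.6, 1.2], [-3.0, -1.4], [1.1, 0.0], [0.5, -1.6], [-0.0, -0.0], [0.8, -1.3], [-1.8, -0.0], [1.4, -0.1]]
-105 [481.58826195 105.83924034   0.        ]
-75 [510.81880536 112.59019077   0.        ]
30 [613.12570732 136.21851726   0.        ]
50 [632.61273626 140.71915088   0.        ]
```

```bash
python3 - <<'E'
from h import *
S,T=load("scene"),load("top")
cv2.imwrite("pics/s1.png",S["color"])
bs,a=blob(S,(305,275,30,40),red); bt,b=blob(T,(365,270,30,25),red); print("cap",bs,a,bt,b)
for fs in ([(S,bs),(T,bt)],[(S,bs)],[(T,bt)]):
    r=least_squares(lambda p:np.concatenate([proj(f,np.array([p[0],p[1],116.]))[0]-c for f,c in fs]),[350,-60],diff_step=1e-4); print(r.x,r.fun)
for z in(140,85,95):print(z,proj(S,[*r.x,z]),proj(T,[*r.x,z]))
bt,_=blob(T,(355,260,40,45),lambda c:(c[...,1]>100)|red(c))
r=least_squares(lambda p:proj(T,np.array([p[0],p[1],42.]))[0]-bt,[350,-60],diff_step=1e-4);print("stand top",r.x)
r=least_squares(lambda p:proj(S,np.array([p[0],p[1],45.]))[0]-(290+541/5,280+192/5),[350,-60],diff_step=1e-4);print("stand scene",r.x)
# rails: row-wise bright centroid in top view
p=[583.9,129.5,np.radians(13)]
c=T["color"].min(2).astype(int)
for row in range(248,284,5):
    m=np.where(c[row,290:345]>150)[0]+290; g=np.split(m,np.where(np.diff(m)>3)[0]+1); print(row,[round(float(k.mean()),1) for k in g], [len(k) for k in g])
for y in(35.5,-35.5):
    for x in(-120,-70,-20): print(y,x,proj(T,rz(p[2])@[x,y,14]+[p[0],p[1],0]))
E
```

```text
cap [318.31515152 293.19393939] [  9   7   9  22 165] [379.61111111 280.16666667] [11  7  8  7 36]
[458.14575892 -69.71642567] [-0.7907844  -0.8038279   1.27056016 -0.62382861]
[458.49471886 -72.20815198] [ 1.62949050e-08 -6.95069957e-09]
[456.47541279 -66.31749654] [ 5.85487214e-12 -4.71118256e-10]
140 [[316.03607825 282.61418479]] [[380.46954864 279.31084884]]
85 [[315.7056896  302.55921292]] [[378.5476193  281.22684875]]
95 [[315.76391108 299.04856138]] [[378.88528679 280.89023983]]
stand top [458.07142363 -68.66311989]
stand scene [ 598.56175232 -147.30891768]
248 [297.0, 322.0] [3, 3]
253 [298.0, 323.0] [3, 3]
258 [299.0, 324.0] [3, 3]
263 [300.0, 325.5] [3, 4]
268 [301.5, 326.5] [4, 4]
273 [302.5, 327.5] [4, 4]
278 [303.0, 330.5] [3, 4]
283 [303.0] [3]
35.5 -120 [[305.37930856 282.38715946]]
35.5 -70 [[301.6834719  265.53713778]]
35.5 -20 [[298.03381324 248.8855956 ]]
-35.5 -120 [[329.46788293 276.92057723]]
-35.5 -70 [[325.63192639 260.11671922]]
-35.5 -20 [[321.84145476 243.5111727 ]]
```

```bash
cat > go.py <<'E'
# go.py x y z yaw : unit shift from stored command pose; stores the rounded result as new command
import sys,json,os
from h import *
c=json.load(open("cmd.json")) if os.path.exists("cmd.json") else [226.459,528.544,224.976,156.808]
def move(t):
    global c
    a=np.radians(c[3]); R=np.array([[np.cos(a),np.sin(a),0],[np.sin(a),-np.cos(a),0],[0,0,-1]])
    u=np.round(R.T@(np.array(t[:3])-c[:3])/300,4); k=round(((c[3]-t[3]+180)%360-180)/360,4)
    c=[*(np.array(c[:3])+R@u*300),c[3]-k*360]; print("linear",u.tolist(),"turn",k,"->",np.round(c,2).tolist())
    json.dump(c,open("cmd.json","w"))
if __name__=="__main__": 
    for a in sys.argv[1:]: move([float(v) for v in a.split(",")])
E
python3 go.py 474,379.5,140,103
```

```text
linear [-0.9541, -0.1317, 0.2833] turn 0.1495 -> [474.0, 379.51, 139.99, 102.99]
```

>>> step_arm --pt "-0.9541 -0.1317 0.2833" --pt "-0.9541 -0.1317 0.2833" --pt "-0.9541 -0.1317 0.2833" --pt "-0.9541 -0.1317 0.2833" --pt "-0.9541 -0.1317 0.2833" --pt "-0.9541 -0.1317 0.2833" --pt "-0.9541 -0.1317 0.2833" --pt "-0.9541 -0.1317 0.2833" --pt "-0.9541 -0.1317 0.2833" --pt "-0.9541 -0.1317 0.2833" --turn '[0.1495,0.1495,0.1495,0.1495,0.1495,0.1495,0.1495,0.1495,0.1495,0.1495]' --fingers -1 --force 5

```text
time_s: 1.55
ee_pos: [473.5, 380.1, 140.4]
ee_rot: [180.0, -0.0, 103.1]
force: [-0.1, 0.4, 0.5]
gripper_width: 91.1
gripper_force: 0.0
```

```bash
python3 - <<'E'
from h import *
s=env.state(); print(s["time_s"],s["ee_pos"],s["ee_rot"],s["qpos"])
S,T=load("scene"),load("top")
A=cv2.resize(S["color"][130:250,180:310],(520,480),interpolation=cv2.INTER_CUBIC); B=cv2.resize(T["color"][220:320,190:260],(280,400)); B=cv2.copyMakeBorder(B,0,80,0,0,cv2.BORDER_CONSTANT)
cv2.imwrite("pics/g1.png",np.hstack([A,B]))
E
```

```text
1.55 [473.46889799 380.11516211 140.39839415] [ 1.79964310e+02 -2.19654551e-02  1.03064929e+02] [3.76705596e+01 2.47076534e+01 9.24666279e+01 5.74676543e-03
 6.27841237e+01 2.46030107e+01]
```

View pics/g1.png

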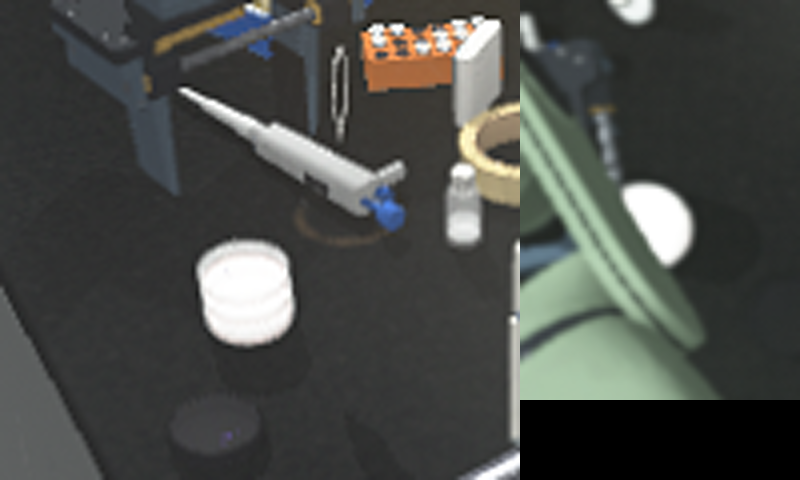

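The fingers straddle the stack, with fingertips at crop (160,190) and (310,135) and the stack at (247,270) below them. Descending.

```bash
python3 go.py 474.2,379.3,46,103; python3 - <<'E'
from h import *
S=load("scene")
u=np.array([.974,.225,0])
for k in(-59,-45.5,45.5,59): print(k,(proj(S,np.array([473.5,380.1,129.4])+k*u)[0]-[180,130])*4)
E
```

```text
linear [-0.0008, 0.0005, 0.3133] turn -0.0 -> [474.2, 379.31, 46.0, 102.99]
-59 [148.32250174 184.58388945]
-45.5 [167.15828946 176.47721826]
45.5 [289.33348063 124.15059182]
59 [306.76378231 116.72117097]
```

>>> step_arm --pt "0 0 0.15" --pt "-0.0008 0.0005 0.22" --pt "-0.0008 0.0005 0.27" --pt "-0.0008 0.0005 0.3" --pt "-0.0008 0.0005 0.3133" --pt "-0.0008 0.0005 0.3133" --pt "-0.0008 0.0005 0.3133" --turn '[0,0,0,0,0,0,0]'

```text
time_s: 2.58
ee_pos: [474.6, 379.6, 46.7]
ee_rot: [179.9, -0.0, 103.0]
force: [0.7, -0.1, 0.1]
gripper_width: 91.2
gripper_force: 0.0
```

>>> step_arm --pt "0 0 0" --pt "0 0 0" --pt "0 0 0" --pt "0 0 0" --pt "0 0 0" --pt "0 0 0" --turn '[0,0,0,0,0,0]' --fingers 0.2 --force 4

```text
time_s: 3.32
ee_pos: [474.2, 379.3, 46.0]
ee_rot: [-180.0, -0.0, 103.0]
force: [0.2, 0.0, 0.9]
gripper_width: 60.0
gripper_force: 4.0
```

```bash
python3 go.py 474.2,379.3,130,103 481.1,107.9,130,103
```

```text
linear [-0.0, -0.0, -0.28] turn -0.0 -> [474.2, 379.31, 130.0, 102.99]
linear [-0.8867, -0.1809, -0.0] turn -0.0 -> [481.1, 107.9, 130.0, 102.99]
```

>>> step_arm --pt "0 0 -0.01" --pt "0 0 -0.03" --pt "0 0 -0.07" --pt "0 0 -0.12" --pt "0 0 -0.17" --pt "0 0 -0.22" --pt "0 0 -0.26" --pt "0 0 -0.28" --pt "0 0 -0.28" --turn '[0,0,0,0,0,0,0,0,0]'

```text
time_s: 4.45
ee_pos: [474.3, 379.4, 130.3]
ee_rot: [180.0, -0.0, 103.0]
force: [-0.5, -0.5, -0.3]
gripper_width: 60.4
gripper_force: 4.0
```

>>> step_arm --pt "-0.02 -0.004 0" --pt "-0.07 -0.014 0" --pt "-0.15 -0.031 0" --pt "-0.24 -0.049 0" --pt "-0.34 -0.069 0" --pt "-0.44 -0.09 0" --pt "-0.54 -0.11 0" --pt "-0.64 -0.131 0" --pt "-0.73 -0.149 0" --pt "-0.8 -0.163 0" --pt "-0.85 -0.173 0" --pt "-0.88 -0.18 0" --pt "-0.8867 -0.1809 0" --pt "-0.8867 -0.1809 0" --pt "-0.8867 -0.1809 0" --turn '[0,0,0,0,0,0,0,0,0,0,0,0,0,0,0]'

```text
time_s: 6.32
ee_pos: [481.1, 108.4, 129.9]
ee_rot: [180.0, -0.0, 103.0]
force: [-0.4, 0.4, -0.1]
gripper_width: 59.8
gripper_force: 4.0
```

```bash
python3 go.py 481.1,107.9,45,103;  python3 - <<'E'
from h import *
s=env.state(); print(s["time_s"],s["ee_pos"],s["gripper_width"])
S,T=load("scene"),load("top")
A=cv2.resize(S["color"][160:310,240:370],(520,600),interpolation=cv2.INTER_CUBIC); B=cv2.resize(T["color"][230:310,285:345],(280,373),interpolation=cv2.INTER_CUBIC); B=cv2.copyMakeBorder(B,0,227,0,0,cv2.BORDER_CONSTANT)
cv2.imwrite("pics/g2.png",np.hstack([A,B]))
bs,ss=blob(S,(215,180,60,50),bright); r=least_squares(lambda p:hullc(S,cyl(p[0],p[1],30,0,30))-bs,[450,350]);print("lower stack",r.x)
E
```

```text
linear [-0.0, -0.0, 0.2833] turn -0.0 -> [481.1, 107.9, 45.01, 102.99]
6.325 [481.14775883 108.41139735 129.94455181] 59.80328022833734
lower stack [460.36154931 377.43208576]
```

View pics/g2.png

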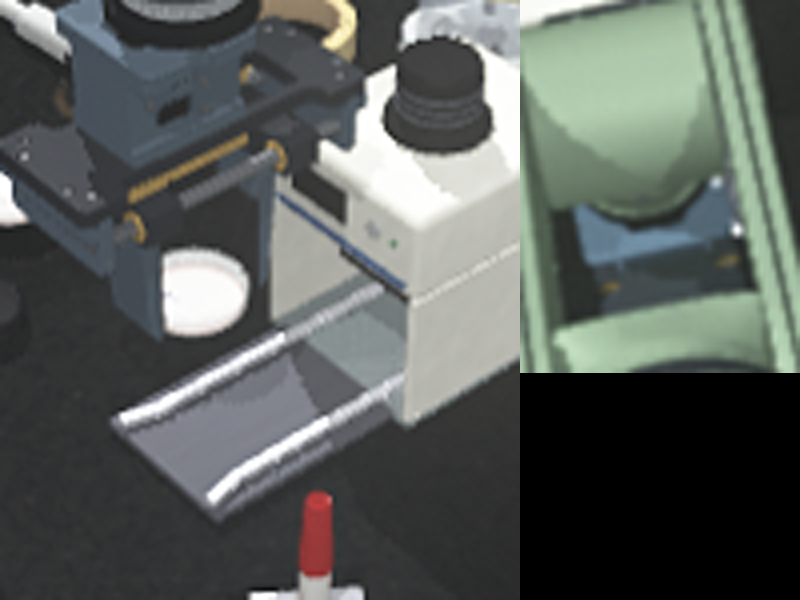

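The dish hangs level in the fingers at crop (205,290). The rails run from (120,420) and (210,500) to the hood, and the dish is above the track's left end. I'll lower it and compare dish and rails numerically in the scene view.

>>> step_arm --pt "0 0 0.05" --pt "0 0 0.12" --pt "0 0 0.2" --pt "0 0 0.25" --pt "0 0 0.2833" --pt "0 0 0.2833" --pt "0 0 0.2833" --turn '[0,0,0,0,0,0,0]'

```text
time_s: 7.3
ee_pos: [481.5, 108.0, 45.3]
ee_rot: [179.9, -0.0, 103.0]
force: [-0.6, 0.8, 0.1]
gripper_width: 59.8
gripper_force: 4.0
```

```bash
python3 - <<'E'
from h import *
s=env.state(); print(s["ee_pos"])
S0=cv2.imread("pics/s1.png"); S,T=load("scene"),load("top")
o=np.array([583.4,131.5,0]);R=rz(np.radians(13))
im=cv2.resize(S["color"][210:310,250:370],(720,600),interpolation=cv2.INTER_CUBIC)
P=lambda q:tuple(np.round((proj(S,q)[0]-[250,210]+.5)*6-.5).astype(int))
for y in(32.5,38.5,-32.5,-38.5):
    cv2.line(im,P(o+R@[-129,y,14]),P(o+R@[0,y,14]),(0,255,0),1)
c=s["ee_pos"].copy()
for r,z in((30.1,c[2]-1),(28.7,c[2]-16)):
    q=cyl(c[0],c[1],r,z,z+.1)[:48]
    for k in q: cv2.circle(im,P(k),1,(0,0,255),-1)
cv2.imwrite("pics/g3.png",im)
E
```

```text
[481.47038589 108.03872081  45.27750651]
```

View pics/g3.png

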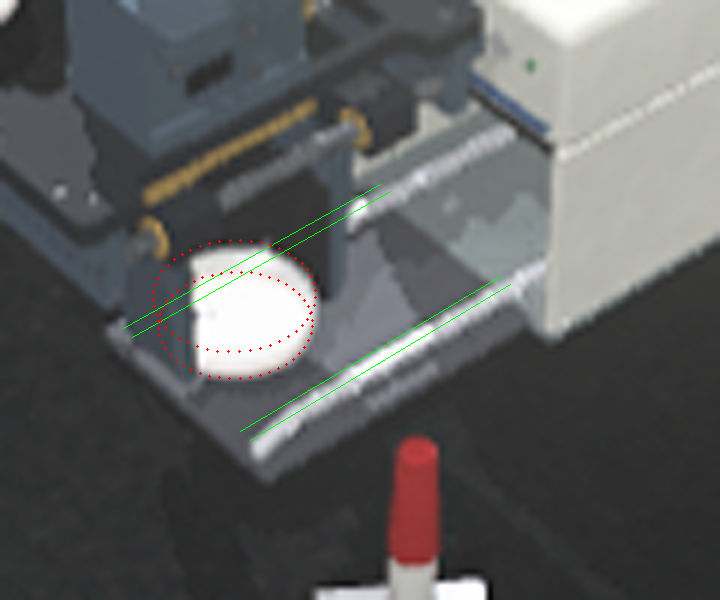

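```bash
python3 - <<'E'
from h import *
S=load("scene");T=load("top");S0=cv2.imread("pics/s1.png");T0=cv2.imread("pics/top0.png")
def ray(f,uv,z):
    K=np.array([[f["fx"],0,f["cx"]],[0,f["fy"],f["cy"]],[0,0,1.]]);E=np.array(f["extrinsics"])
    n=cv2.undistortPoints(np.float64(uv).reshape(-1,1,2),K,np.array(f["dist"]))[:,0]
    d=np.c_[n,np.ones(len(n))]@E[:3,:3].T; return E[:3,3]+d*((z-E[2,3])/d[:,2])[:,None]
R=rz(np.radians(13)); o=np.array([583.4,131.5,0])
def runs(f,im,y,xs,axis):
    out=[]
    for x in xs:
        q=o+R@np.array([x,y,14]); uv=proj(f,q)[0]
        # sample brightness across rail in imager y
        ys=np.arange(y-12,y+12.1,.25); p=proj(f,(o+(R@np.c_[np.full_like(ys,x),ys,np.full_like(ys,14)].T).T)).astype(np.float32)
        v=cv2.remap(im.min(2),p[:,:1],p[:,1:],cv2.INTER_LINEAR)[:,0].astype(float)
        w=np.clip(v-(v.min()+v.max())/2,0,None); out.append((x,round(float((w*ys).sum()/w.sum()),1),int(v.max()),round(float((w>0).sum()*.25),1)))
    return out
for n,f,im in(("S",S,S0),("T",T,T0)):
    for y in(35.5,-35.5): print(n,y,runs(f,im,y,range(-125,-10,15),0))
E
```

```text
S 35.5 [(-125, 37.3, 255, 12.8), (-110, 33.6, 255, 13.2), (-95, 33.6, 255, 12.0), (-80, 32.0, 255, 13.5), (-65, 32.7, 255, 11.8), (-50, 32.5, 255, 12.5), (-35, 32.9, 255, 12.2), (-20, 32.3, 255, 11.8)]
S -35.5 [(-125, -41.7, 255, 8.2), (-110, -38.6, 255, 10.2), (-95, -37.8, 255, 10.0), (-80, -38.1, 255, 10.5), (-65, -38.2, 255, 10.5), (-50, -38.4, 255, 10.2), (-35, -39.6, 231, 9.0), (-20, -39.6, 233, 8.5)]
T 35.5 [(-125, 41.5, 255, 8.8), (-110, 37.6, 255, 8.8), (-95, 36.4, 255, 9.5), (-80, 36.1, 255, 9.0), (-65, 35.9, 255, 9.2), (-50, 35.8, 255, 9.2), (-35, 35.8, 255, 9.2), (-20, 35.5, 255, 8.8)]
T -35.5 [(-125, -39.0, 255, 9.0), (-110, -35.1, 255, 8.5), (-95, -34.6, 255, 8.8), (-80, -34.8, 255, 9.0), (-65, -35.0, 255, 8.5), (-50, -34.9, 255, 8.8), (-35, -35.6, 228, 7.2), (-20, -35.5, 209, 7.0)]
```

Rails flare at the mouth, and the straight part's centre agrees with my estimate (yaw ≈12.3°). Lowering the dish.

```bash
python3 go.py 482.9,108.9,24.3,103
```

```text
linear [0.0019, 0.0066, 0.069] turn -0.0 -> [482.9, 108.9, 24.31, 102.99]
```

>>> step_arm --pt "0.0019 0.0066 0" --pt "0.0019 0.0066 0.02" --pt "0.0019 0.0066 0.04" --pt "0.0019 0.0066 0.055" --pt "0.0019 0.0066 0.063" --pt "0.0019 0.0066 0.067" --pt "0.0019 0.0066 0.069" --pt "0.0019 0.0066 0.069" --pt "0.0019 0.0066 0.069" --turn '[0,0,0,0,0,0,0,0,0]'

```text
time_s: 8.62
ee_pos: [483.0, 108.9, 24.4]
ee_rot: [180.0, -0.0, 103.0]
force: [-0.5, -0.3, -0.4]
gripper_width: 59.8
gripper_force: 4.0
```

>>> step_arm --pt "0 0 0" --pt "0 0 0" --pt "0 0 0" --pt "0 0 0" --turn '[0,0,0,0]' --fingers -0.65

```text
time_s: 9.12
ee_pos: [482.9, 108.9, 24.3]
ee_rot: [180.0, -0.0, 103.0]
force: [1.7, -0.0, 0.3]
gripper_width: 75.0
gripper_force: 0.0
```

```bash
python3 go.py 482.9,108.9,190,103
```

```text
linear [-0.0, -0.0, -0.5523] turn -0.0 -> [482.9, 108.9, 190.0, 102.99]
```

>>> step_arm --pt "0 0 -0.02" --pt "0 0 -0.1" --pt "0 0 -0.25" --pt "0 0 -0.45" --pt "0 0 -0.5523" --pt "0 0 -0.5523" --turn '[0,0,0,0,0,0]'

```text
time_s: 9.88
ee_pos: [484.4, 109.2, 192.9]
ee_rot: [179.6, 0.0, 103.0]
force: [-0.1, 0.5, -0.1]
gripper_width: 75.5
gripper_force: 0.0
```

```bash
python3 go.py 458,-70,200,12.3
```

```text
linear [-0.5624, -0.2149, -0.0333] turn 0.2519 -> [458.0, -69.99, 199.99, 12.3]
```

>>> step_arm --pt "-0.05 -0.02 -0.0333" --pt "-0.12 -0.05 -0.0333" --pt "-0.2 -0.08 -0.0333" --pt "-0.3 -0.12 -0.0333" --pt "-0.4 -0.15 -0.0333" --pt "-0.48 -0.18 -0.0333" --pt "-0.54 -0.205 -0.0333" --pt "-0.5624 -0.2149 -0.0333" --pt "-0.5624 -0.2149 -0.0333" --pt "-0.5624 -0.2149 -0.0333" --pt "-0.5624 -0.2149 -0.0333" --pt "-0.5624 -0.2149 -0.0333" --turn '[0.028,0.056,0.084,0.112,0.14,0.168,0.196,0.224,0.2519,0.2519,0.2519,0.2519]'

```text
time_s: 11.38
ee_pos: [457.8, -69.8, 199.6]
ee_rot: [-180.0, 0.0, 12.4]
force: [0.3, 0.9, 0.0]
gripper_width: 75.1
gripper_force: 0.0
```

```bash
python3 - <<'E'
from h import *
s=env.state(); print(s["time_s"],s["ee_pos"],s["ee_rot"],s["qpos"])
S,T=load("scene"),load("top")
bs,ss=blob(S,(258,215,70,80),lambda c:c.min(2)>235); print("dish S",bs,ss)
bt,st=blob(T,(295,245,40,45),lambda c:c.min(2)>235); print("dish T",bt,st)
b,a=blob(S,(215,180,60,50),bright); print("lower",b,a)
r=least_squares(lambda p:hullc(S,cyl(p[0],p[1],30,0,30))-b,[470,380]);print("lower stack",r.x)
r=least_squares(lambda p:proj(S,np.array([p[0],p[1],45.]))[0]-(318.0,318.2),[450,-60],diff_step=1e-4);print("stand scene",r.x)
A=cv2.resize(S["color"][195:345,250:350],(400,600),interpolation=cv2.INTER_CUBIC); B=cv2.resize(T["color"][210:310,290:390],(400,400),interpolation=cv2.INTER_CUBIC); B=cv2.copyMakeBorder(B,0,200,0,0,cv2.BORDER_CONSTANT)
cv2.imwrite("pics/g4.png",np.hstack([A,B]))
E
```

```text
11.375 [457.83538273 -69.83000693 199.62800237] [-1.79982459e+02  3.12796331e-02  1.23970484e+01] [-1.00978699e+01  9.37142272e+00  1.05759829e+02  4.68006793e-03
  6.49043594e+01  6.75031002e+01]
dish S [289.69343066 269.05474453] [ 20  47  24  15 274]
dish T [314.9264214  273.90635452] [ 11  20  19  19 299]
lower [241.50812065 204.74941995] [ 15  14  24  22 431]
lower stack [473.96531287 378.52867196]
stand scene [458.37337695 -73.31926111]
```

View pics/g4.png

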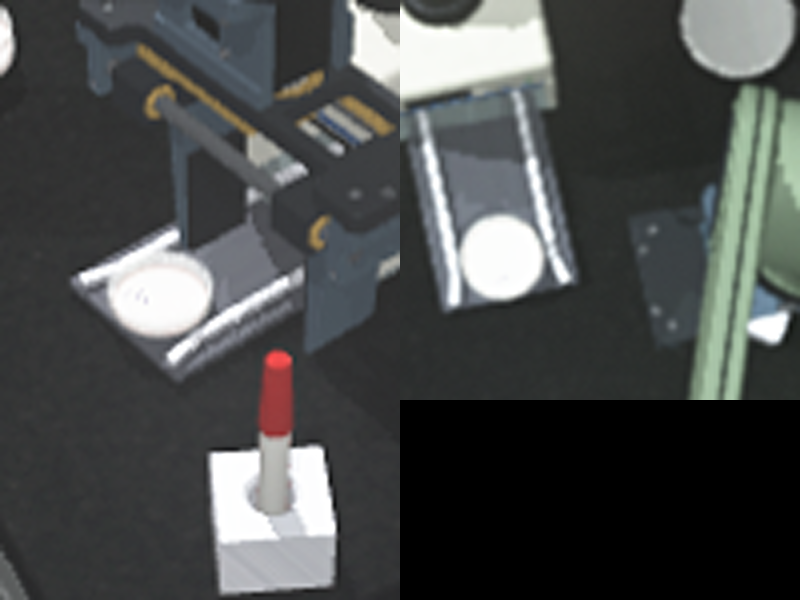

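Dish sits flat between the rails, scene crop (160,295) and top crop (500,258), and the lower stack is unmoved. The pen stands upright in its block at crop (275,430). Going for the pen.

```bash
python3 go.py 458,-70.5,112,12.3
```

```text
linear [-0.0004, 0.0017, 0.2933] turn 0.0 -> [457.99, -70.51, 112.0, 12.3]
```

>>> step_arm --pt "0 0.0016 0.1" --pt "0 0.0016 0.18" --pt "0 0.0016 0.25" --pt "0 0.0016 0.28" --pt "0 0.0016 0.2933" --pt "0 0.0016 0.2933" --pt "0 0.0016 0.2933" --turn '[0,0,0,0,0,0,0]'

```text
time_s: 12.35
ee_pos: [458.6, -70.5, 112.6]
ee_rot: [180.0, -0.1, 12.3]
force: [0.4, -0.4, 0.7]
gripper_width: 75.1
gripper_force: 0.0
```

>>> step_arm --pt "0 0 0" --pt "0 0 0" --pt "0 0 0" --pt "0 0 0" --pt "0 0 0" --pt "0 0 0" --pt "0 0 0" --pt "0 0 0" --turn '[0,0,0,0,0,0,0,0]' --fingers 1 --force 5

```text
time_s: 13.35
ee_pos: [458.1, -70.4, 111.9]
ee_rot: [-180.0, 0.0, 12.3]
force: [-0.4, -0.5, 0.1]
gripper_width: 15.4
gripper_force: 5.0
```

>>> step_arm --pt "0 0 -0.02" --pt "0 0 -0.05" --pt "0 0 -0.08" --pt "0 0 -0.0967" --pt "0 0 -0.0967" --pt "-0.02 0 -0.0967" --pt "-0.05 0 -0.0965" --pt "-0.081 0 -0.0953" --pt "-0.111 0 -0.09" --pt "-0.141 0 -0.0833" --pt "-0.17 0 -0.0735" --pt "-0.198 0 -0.0613" --pt "-0.225 0 -0.0465" --pt "-0.25 0 -0.03" --pt "-0.265 0 -0.0187" --pt "-0.265 0 -0.0187" --pt "-0.265 0 -0.0187" --turn '[0,0,0,0,0,0,0,0,0,0,0,0,0,0,0,0,0]'

```text
time_s: 15.48
ee_pos: [380.6, -87.4, 117.6]
ee_rot: [-180.0, -0.0, 12.3]
force: [0.0, 0.4, -0.2]
gripper_width: 15.0
gripper_force: 5.0
```

```bash
python3 - <<'E'
import json; from h import *
c=json.load(open("cmd.json")); a=np.radians(c[3]); d=-0.265*300
c=[c[0]+d*np.cos(a),c[1]+d*np.sin(a),c[2]+.0187*300,c[3]]; json.dump(c,open("cmd.json","w")); print(c)
s=env.state(); print(s["time_s"],s["ee_pos"],s["force"],s["gripper_width"])
S,T=load("scene"),load("top")
b,a=blob(S,(270,260,70,70),red); print("cap S",b,a)
P=proj(S,np.array([c[0],c[1],c[2]+8])); print("grasp px",P)
A=cv2.resize(S["color"][220:370,230:380],(600,600),interpolation=cv2.INTER_CUBIC); cv2.imwrite("pics/g5.png",A)
E
```

```text
[np.float64(380.3200738698131), np.float64(-87.45422235678981), 117.606, 12.304000000000002]
15.475 [380.59806421 -87.42763577 117.61844659] [ 0.04359692  0.43666926 -0.15169681] 15.042285061656733
cap S [276.         314.11111111] [ 3 51  7  7 45]
grasp px [[283.88126203 309.82151469]]
```

View pics/g5.png

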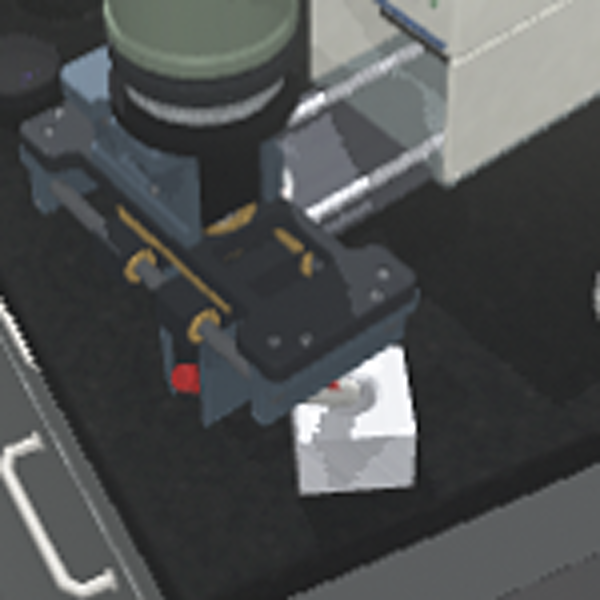

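The pen is now leaning in the grip: cap end at crop (185,378), tip in the hole near (350,395). I'll firm the grip, lift it out and measure the tip.

```bash
python3 go.py 380.3,-87.5,200,12.3
```

```text
linear [-0.0001, 0.0001, -0.2746] turn 0.0 -> [380.3, -87.49, 199.99, 12.3]
```

>>> step_arm --pt "0 0 0" --pt "0 0 0" --pt "0 0 -0.03" --pt "0 0 -0.08" --pt "0 0 -0.15" --pt "0 0 -0.22" --pt "0 0 -0.2746" --pt "0 0 -0.2746" --pt "0 0 -0.2746" --turn '[0,0,0,0,0,0,0,0,0]' --force 15

```text
time_s: 16.7
ee_pos: [380.0, -87.3, 199.6]
ee_rot: [-180.0, 0.0, 12.3]
force: [0.6, -0.1, 0.4]
gripper_width: 15.0
gripper_force: 15.0
```

```bash
python3 - <<'E'
from h import *
s=env.state(); g=s["ee_pos"]+[0,0,8]; print(s["time_s"],g,s["gripper_width"])
S,T=load("scene"),load("top")
u=np.array([np.cos(np.radians(12.3)),np.sin(np.radians(12.3)),0])
for th in(30,35,40,45,50):
    t=np.radians(th); ax=u*np.sin(t)-np.array([0,0,np.cos(t)])
    print(th,"tip S",proj(S,g+115*ax)[0].round(1),"T",proj(T,g+115*ax)[0].round(1),"top S",proj(S,g-20*ax)[0].round(1))
cv2.imwrite("pics/s6.png",S["color"]);cv2.imwrite("pics/t6.png",T["color"])
A=cv2.resize(S["color"][210:360,250:370],(480,600),interpolation=cv2.INTER_CUBIC);B=cv2.resize(T["color"][220:310,340:400],(320,480),interpolation=cv2.INTER_CUBIC); B=cv2.copyMakeBorder(B,0,120,0,0,cv2.BORDER_CONSTANT)
cv2.imwrite("pics/g6.png",np.hstack([A,B]))
E
```

```text
16.7 [380.01839773 -87.28927258 207.58980265] 15.039728192877366
30 tip S [308.4 301.1] T [382.7 288. ] top S [277.  272.9]
35 tip S [311.9 297. ] T [382.2 284.8] top S [276.3 273.7]
40 tip S [315.2 292.8] T [381.7 281.6] top S [275.6 274.6]
45 tip S [318.3 288.5] T [381.3 278.7] top S [275.  275.4]
50 tip S [321.1 284. ] T [381.  275.9] top S [274.5 276.3]
```

View pics/g6.png

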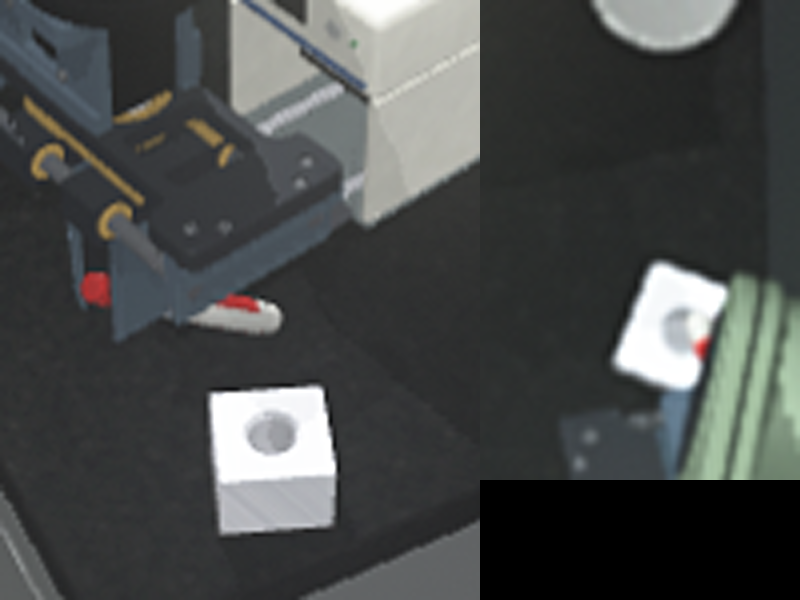

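```bash
python3 - <<'E'
from h import *
S=load("scene"); im=cv2.imread("pics/s6.png"); g=np.array([380.02,-87.29,207.59])
a=np.radians(12.3);u=np.array([np.cos(a),np.sin(a),0]); n=np.array([-u[1],u[0],0])
def pl(uv):
    K=np.array([[S["fx"],0,S["cx"]],[0,S["fy"],S["cy"]],[0,0,1.]]);E=np.array(S["extrinsics"])
    q=cv2.undistortPoints(np.float64(uv).reshape(-1,1,2),K,np.array(S["dist"]))[:,0]
    d=np.c_[q,np.ones(len(q))]@E[:3,:3].T; X=E[:3,3]+d*(((g-E[:3,3])@n)/(d@n))[:,None]-g
    return np.c_[X@u,X[:,2]].round(1)
x,y,w,h=(265,270,60,30); c=im[y:y+h,x:x+w].astype(int)
r=red(c); wh=(c.min(2)>90)&(np.ptp(c,axis=2)<60)
for nm,m in(("red",r),("white",wh)):
    k,l,s,ce=cv2.connectedComponentsWithStats(m.astype(np.uint8))
    for i in range(1,k):
        if s[i,4]>8: print(nm,s[i]+[x,y,0,0,0],ce[i]+[x,y],"uz",pl(ce[i]+[x,y]))
        if s[i,4]>40:
            for col in range(s[i,0],s[i,0]+s[i,2],2):
                v=np.where(l[:,col]==i)[0]; print("  ",pl([[x+col,y+v.min()],[x+col,y+v.max()]]).tolist())
E
```

```text
red [270 278   8   9  55] [273.74545455 281.69090909] uz [[-17.5   1.5]]
   [[-24.8, 8.0], [-25.1, 3.4]]
   [[-20.5, 12.2], [-21.4, -3.8]]
   [[-16.5, 9.6], [-17.4, -6.4]]
   [[-12.5, 7.1], [-13.4, -9.1]]
red [305 284  10   4  27] [309.59259259 285.25925926] uz [[ 60.2 -58.6]]
white [284 270   7   6  15] [287.06666667 272.2       ] uz [[10.7  6. ]]
white [297 285  24   8 124] [309.74193548 289.00806452] uz [[ 60.5 -68.7]]
   [[31.1, -48.8], [31.1, -48.8]]
   [[35.6, -49.3], [35.6, -54.4]]
   [[40.2, -49.8], [40.1, -57.5]]
   [[44.8, -50.3], [44.7, -63.3]]
   [[49.4, -53.4], [49.4, -66.4]]
   [[54.1, -59.1], [54.1, -69.6]]
   [[58.8, -62.2], [58.8, -75.5]]
   [[63.5, -65.4], [63.6, -78.8]]
   [[68.3, -71.3], [68.5, -82.1]]
   [[73.1, -66.5], [73.3, -85.5]]
   [[78.0, -72.5], [78.3, -88.9]]
   [[83.0, -78.5], [83.2, -89.5]]
```

Pen lies at ≈49° from vertical, tip at (+80, −82) mm from the grasp point in the tool's x–z plane. Clearances under the hood work out. Moving behind the dish.

```bash
python3 go.py 359.8,82.3,200,12.3 359.8,82.3,89,12.3
```

```text
linear [0.0539, -0.5675, -0.0] turn 0.0 -> [359.82, 82.3, 199.99, 12.3]
linear [-0.0, -0.0, 0.37] turn 0.0 -> [359.82, 82.3, 88.99, 12.3]
```

>>> step_arm --pt "0.005 -0.05 0" --pt "0.015 -0.15 0" --pt "0.025 -0.26 0" --pt "0.035 -0.37 0" --pt "0.045 -0.47 0" --pt "0.0539 -0.5675 0" --pt "0.0539 -0.5675 0" --pt "0.0539 -0.5675 0.1" --pt "0.0539 -0.5675 0.2" --pt "0.0539 -0.5675 0.29" --pt "0.0539 -0.5675 0.34" --pt "0.0539 -0.5675 0.36" --pt "0.0539 -0.5675 0.37" --pt "0.0539 -0.5675 0.37" --pt "0.0539 -0.5675 0.37" --turn '[0,0,0,0,0,0,0,0,0,0,0,0,0,0,0]' --force 25

```text
time_s: 18.73
ee_pos: [360.3, 82.4, 89.4]
ee_rot: [-180.0, -0.1, 12.3]
force: [0.2, 0.3, 0.8]
gripper_width: 14.6
gripper_force: 25.0
```

```bash
cat > pen.py <<'E'
from h import *
s=env.state(); g=s["ee_pos"]+[0,0,8]; print(s["time_s"],s["ee_pos"],s["force"],s["gripper_width"],s["qpos"].round(0))
S,T=load("scene"),load("top")
a=np.radians(12.3);u=np.array([np.cos(a),np.sin(a),0])
print("pred tip S",proj(S,g+80*u-[0,0,82]),"T",proj(T,g+80*u-[0,0,82]))
for nm,f in(("S",S),("T",T)):
    p=proj(f,np.array([482.9,108.9,23]))[0]; print(nm,"dish placed px",p)
bs,ss=blob(S,(258,215,90,80),lambda c:c.min(2)>235); print("dish S",bs,ss)
bt,st=blob(T,(290,235,40,50),lambda c:c.min(2)>235); print("dish T",bt,st)
cv2.imwrite("pics/s7.png",S["color"]);cv2.imwrite("pics/t7.png",T["color"])
E
python3 pen.py
```

```text
18.725 [360.34666481  82.42068219  89.41982122] [0.24502177 0.33620318 0.77493131] 14.563205806715866 [ 11.   9. 126.   0.  45.  89.]
pred tip S [[273.13344148 276.60372001]] T [[318.40366327 289.53564693]]
S dish placed px [289.24963399 265.14889967]
T dish placed px [315.13339715 273.79778139]
dish S [289.76679842 269.01185771] [ 20  47  24  15 253]
dish T [314.9264214  273.90635452] [ 16  30  19  19 299]
```

>>> step_arm --pt "0.01 0 0" --pt "0.02 0 0" --pt "0.03 0 0" --pt "0.045 0 0" --pt "0.06 0 0" --pt "0.075 0 0" --pt "0.09 0 0" --pt "0.105 0 0" --pt "0.12 0 0" --pt "0.135 0 0" --pt "0.15 0 0" --pt "0.165 0 0" --pt "0.18 0 0" --pt "0.19 0 0" --pt "0.2 0 0" --pt "0.2 0 0" --turn '[0,0,0,0,0,0,0,0,0,0,0,0,0,0,0,0]'

```text
time_s: 20.82
ee_pos: [418.9, 95.2, 89.0]
ee_rot: [180.0, -0.0, 12.3]
force: [-0.3, 0.1, -0.3]
gripper_width: 14.8
gripper_force: 25.0
```

```bash
cat > adv.py <<'E'
import json,sys; from h import *
c=json.load(open("cmd.json")); a=np.radians(c[3]); d=float(sys.argv[1])*300
c[0]+=d*np.cos(a); c[1]+=d*np.sin(a); json.dump(c,open("cmd.json","w")); print(c)
s=env.state(); q=s["ee_pos"]; o=np.array([583.5,131.05]); u=np.array([np.cos(a),np.sin(a)])
print("foremost s",(q[:2]-o)@u+84,"lat",(q[:2]-o)@[-u[1],u[0]],"F along",s["force"][:2]@u,s["force"],s["torque"])
E
python3 adv.py 0.2; python3 - <<'E'
from h import *
S,T=load("scene"),load("top")
def inv(f,uv,z):
    return least_squares(lambda p:proj(f,np.array([p[0],p[1],z]))[0]-uv,[540,120],diff_step=1e-4).x
a=np.radians(12.3);u=np.array([np.cos(a),np.sin(a)]);o=np.array([583.5,131.05])
bt,st=blob(T,(285,225,45,60),lambda c:c.min(2)>235); print("dish T",bt,st); p=inv(T,bt,23)-o; print(p@u,p@[-u[1],u[0]])
bs,ss=blob(S,(258,205,90,90),lambda c:c.min(2)>235); print("dish S",bs,ss); p=inv(S,bs,19.5)-o; print(p@u,p@[-u[1],u[0]])
E
```

```text
[np.float64(418.43754826708073), np.float64(95.08127048110639), 88.98599999999999, 12.304000000000002]
foremost s -84.41878111706907 lat 0.057693059067478125 F along -0.2929392291956445 [-0.31817221  0.08411502 -0.3438115 ] [-0.03508832  0.18897047  0.00286771]
dish T [312.56993007 257.02797203] [ 18  23  21  19 286]
-54.019046894156844 -2.9368848560219494
dish S [307.30327869 260.56557377] [ 39  49  22  14 244]
-59.81506576467012 -11.655365605944057
```

>>> step_arm --pt "0.01 0.002 0" --pt "0.025 0.005 0" --pt "0.04 0.005 0" --pt "0.055 0.005 0" --pt "0.07 0.005 0" --pt "0.085 0.005 0" --pt "0.1 0.005 0" --pt "0.115 0.005 0" --pt "0.13 0.005 0" --pt "0.145 0.005 0" --pt "0.16 0.005 0" --pt "0.175 0.005 0" --pt "0.19 0.005 0" --pt "0.205 0.005 0" --pt "0.22 0.005 0" --pt "0.24 0.005 0" --pt "0.26 0.005 0" --pt "0.28 0.005 0" --pt "0.295 0.005 0" --pt "0.3 0.005 0" --turn '[0,0,0,0,0,0,0,0,0,0,0,0,0,0,0,0,0,0,0,0]'

```text
time_s: 23.42
ee_pos: [507.2, 112.9, 88.9]
ee_rot: [-180.0, -0.0, 12.3]
force: [-0.7, -0.4, -0.4]
gripper_width: 14.4
gripper_force: 25.0
```

```bash
python3 adv.py 0.3
```

```text
[np.float64(506.3703112425724), np.float64(114.26014415752424), 88.98599999999999, 12.304000000000002]
foremost s 5.557070893650774 lat -1.4325418088533062 F along -0.7960411998423509 [-0.73363093 -0.37194641 -0.39602552] [-0.0714499   0.2241305   0.01090718]
```

>>> step_arm --pt "0.004 0 0" --pt "0.008 0 0" --pt "0.012 0 0" --pt "0.016 0 0" --pt "0.02 0 0" --pt "0.024 0 0" --pt "0.028 0 0" --pt "0.032 0 0" --pt "0.036 0 0" --pt "0.04 0 0" --pt "0.04 0 0" --turn '[0,0,0,0,0,0,0,0,0,0,0]'

```text
time_s: 24.8
ee_pos: [518.7, 115.5, 89.0]
ee_rot: [-180.0, -0.0, 12.3]
force: [-0.2, -0.2, -0.6]
gripper_width: 14.5
gripper_force: 25.0
```

```bash
python3 adv.py 0.04; python3 - <<'E'
from h import *
S=load("scene"); F=[]
for i in range(8):
    S=load("scene"); s=env.state(); F.append(np.r_[s["force"],s["torque"]])
print(np.mean(F,0).round(2),np.std(F,0).round(2))
E
```

```text
[np.float64(518.0946796393047), np.float64(116.81732731437995), 88.98599999999999, 12.304000000000002]
foremost s 17.360089301010234 lat -1.416865356300658 F along -0.2292648218399372 [-0.19728704 -0.171326   -0.63254828] [-0.01773449  0.2352005  -0.00372462]
[-0.27  0.04  0.04 -0.04  0.18 -0.  ] [0.73 0.42 0.41 0.02 0.04 0.04]
```

>>> step_arm --pt "0.002 0 0" --pt "0.004 0 0" --pt "0.006 0 0" --pt "0.008 0 0" --pt "0.01 0 0" --pt "0.01 0 0" --turn '[0,0,0,0,0,0]'

```text
time_s: 26.0
ee_pos: [521.5, 116.1, 89.0]
ee_rot: [-180.0, -0.0, 12.3]
force: [-0.2, -0.2, -0.3]
gripper_width: 14.7
gripper_force: 25.0
```

```bash
python3 adv.py 0.01
```

```text
[np.float64(521.0257717384877), np.float64(117.45662310359388), 88.98599999999999, 12.304000000000002]
foremost s 20.26396359650699 lat -1.3937445989412107 F along -0.20213708979247355 [-0.16668868 -0.18431439 -0.34910059] [-0.03735285  0.20960002 -0.01279744]
```

>>> step_arm --pt "0.002 0 0" --pt "0.004 0 0" --pt "0.006 0 0" --pt "0.007 0 0" --pt "0.007 0 0" --turn '[0,0,0,0,0]'

```text
time_s: 26.62
ee_pos: [523.6, 116.5, 89.0]
ee_rot: [-180.0, -0.0, 12.3]
force: [0.2, 1.0, 0.7]
gripper_width: 14.4
gripper_force: 25.0
```

```bash
python3 adv.py 0.007
```

```text
[np.float64(523.0775362079158), np.float64(117.90413015604364), 88.98599999999999, 12.304000000000002]
foremost s 22.34010581550293 lat -1.4091674836746677 F along 0.3991815331086975 [0.18964204 1.0037393  0.73011346] [-0.02864138  0.20738726  0.01959859]
```

>>> step_arm --pt "0.002 0 0" --pt "0.004 0 0" --pt "0.006 0 0" --pt "0.007 0 0" --pt "0.007 0 0" --turn '[0,0,0,0,0]'

```text
time_s: 27.25
ee_pos: [525.6, 117.0, 89.0]
ee_rot: [-180.0, -0.0, 12.3]
force: [-1.3, 0.5, 0.1]
gripper_width: 14.7
gripper_force: 25.0
```

```bash
python3 adv.py 0.007
```

```text
[np.float64(525.129300677344), np.float64(118.35163720849339), 88.98599999999999, 12.304000000000002]
foremost s 24.459934852071797 lat -1.4116447229077065 F along -1.1786946748747757 [-1.30995149  0.47474806  0.05365294] [-0.03758423  0.24947386  0.00917742]
```

>>> step_arm --pt "0.002 0 0" --pt "0.004 0 0" --pt "0.006 0 0" --pt "0.007 0 0" --pt "0.007 0 0" --turn '[0,0,0,0,0]'

```text
time_s: 27.88
ee_pos: [527.7, 117.4, 89.0]
ee_rot: [-180.0, -0.0, 12.3]
force: [0.5, 1.3, -0.3]
gripper_width: 14.7
gripper_force: 25.0
```

```bash
python3 adv.py 0.007
```

```text
[np.float64(527.1810651467721), np.float64(118.79914426094314), 88.98599999999999, 12.304000000000002]
foremost s 26.559273950529466 lat -1.4137019659306158 F along 0.7169765083718926 [ 0.45891631  1.26045496 -0.31863275] [ 0.04491756  0.28337144 -0.00107203]
```

>>> step_arm --pt "0.002 0 0" --pt "0.004 0 0" --pt "0.006 0 0" --pt "0.006 0 0" --turn '[0,0,0,0]'

```text
time_s: 28.38
ee_pos: [529.5, 117.8, 88.9]
ee_rot: [-180.0, -0.0, 12.3]
force: [-1.4, 0.1, -0.3]
gripper_width: 14.8
gripper_force: 25.0
```

```bash
python3 adv.py 0.006
```

```text
[np.float64(528.9397204062819), np.float64(119.1827217344715), 88.98599999999999, 12.304000000000002]
foremost s 28.38616562073971 lat -1.4035920791747454 F along -1.3856643085857172 [-1.43394725  0.07201444 -0.34054441] [-0.0080453   0.25162512  0.00792908]
```

>>> step_arm --pt "0.002 0 0" --pt "0.004 0 0" --pt "0.006 0 0" --pt "0.006 0 0" --turn '[0,0,0,0]'

```text
time_s: 28.88
ee_pos: [531.2, 118.2, 89.0]
ee_rot: [-180.0, -0.0, 12.3]
force: [0.2, -0.2, -0.5]
gripper_width: 14.5
gripper_force: 25.0
```

```bash
python3 adv.py 0.006
```

```text
[np.float64(530.6983756657918), np.float64(119.56629920799986), 88.98599999999999, 12.304000000000002]
foremost s 30.210558160745855 lat -1.382076992362136 F along 0.10806086182455843 [ 0.15962868 -0.2247845  -0.52355569] [-0.02777778  0.20419242  0.02593185]
```

>>> step_arm --pt "0.002 0 0" --pt "0.004 0 0" --pt "0.006 0 0" --pt "0.006 0 0" --turn '[0,0,0,0]'

```text
time_s: 29.38
ee_pos: [533.0, 118.6, 89.0]
ee_rot: [-180.0, -0.0, 12.3]
force: [-0.3, -0.0, 0.1]
gripper_width: 14.5
gripper_force: 25.0
```

```bash
python3 adv.py 0.006
```

```text
[np.float64(532.4570309253016), np.float64(119.94987668152822), 88.98599999999999, 12.304000000000002]
foremost s 31.988836656644217 lat -1.3817955082936206 F along -0.2566326928604155 [-0.26078489 -0.0086244   0.0801773 ] [0.00941275 0.25756179 0.04119834]
```

>>> step_arm --pt "0.002 0 0" --pt "0.004 0 0" --pt "0.006 0 0" --pt "0.006 0 0" --turn '[0,0,0,0]'

```text
time_s: 29.88
ee_pos: [534.4, 118.9, 88.9]
ee_rot: [-180.0, 0.0, 12.3]
force: [-1.4, 0.7, 0.2]
gripper_width: 14.5
gripper_force: 25.0
```

```bash
python3 adv.py 0.006
```

```text
[np.float64(534.2156861848115), np.float64(120.33345415505659), 88.98599999999999, 12.304000000000002]
foremost s 33.46893041382999 lat -1.3656613892800438 F along -1.21956892625651 [-1.40702238  0.72799698  0.22562735] [-0.07943731  0.40596149 -0.00603142]
```

```bash
cat > avg.py <<'E'
from h import *
F=[]
for i in range(6): load("scene"); s=env.state(); F.append(np.r_[s["force"],s["torque"],s["ee_pos"]])
print(np.mean(F,0).round(2),np.std(F,0).round(2),s["time_s"])
E
python3 avg.py
```

```text
[-1.2300e+00 -1.5000e-01  4.0000e-02 -5.0000e-02  4.3000e-01  2.0000e-02
  5.3448e+02  1.1892e+02  8.8930e+01] [0.27 0.65 0.3  0.04 0.03 0.02 0.03 0.01 0.02] 30.175
```

>>> step_arm --pt "0.0015 0 0" --pt "0.003 0 0" --pt "0.003 0 0" --turn '[0,0,0]'

```text
time_s: 30.55
ee_pos: [535.1, 119.1, 88.9]
ee_rot: [-180.0, 0.1, 12.3]
force: [-2.7, -0.2, 1.5]
gripper_width: 15.1
gripper_force: 25.0
```

```bash
python3 adv.py 0.003; python3 avg.py
```

```text
[np.float64(535.0950138145664), np.float64(120.52524289182077), 88.98599999999999, 12.304000000000002]
foremost s 34.193193194918074 lat -1.3899142407750342 F along -2.703430000033364 [-2.71715283 -0.22847767  1.54771198] [-0.11547108  0.76234363  0.08496279]
[-2.6000e+00 -8.8000e-01  1.0500e+00 -1.4000e-01  8.1000e-01  1.0000e-02
  5.3522e+02  1.1909e+02  8.8890e+01] [0.55 0.45 0.31 0.03 0.03 0.01 0.05 0.01 0.01] 30.85
```

Stop met at about 2.7 N, with the near rim ≈34 mm behind the edge, well below 10 N. Backing out along the track.

>>> step_arm --pt "-0.01 0 0" --pt "-0.03 0 0" --pt "-0.07 0 0" --pt "-0.13 0 0" --pt "-0.2 0 0" --pt "-0.28 0 0" --pt "-0.36 0 0" --pt "-0.42 0 0" --pt "-0.45 0 0" --pt "-0.45 0 0" --turn '[0,0,0,0,0,0,0,0,0,0]'

```text
time_s: 32.1
ee_pos: [403.6, 90.4, 89.2]
ee_rot: [-180.0, -0.0, 12.3]
force: [-0.0, 0.5, 0.6]
gripper_width: 14.5
gripper_force: 25.0
```

```bash
python3 adv.py -0.45; python3 - <<'E'
import json
c=json.load(open("cmd.json")); c[0]+=.32; c[1]-=1.47; json.dump(c,open("cmd.json","w")); print(c)
E
python3 go.py 403.5,90.3,200,12.3 380.3,-87.5,200,12.3
```

```text
[np.float64(403.19586935132884), np.float64(91.75693237719399), 88.98599999999999, 12.304000000000002]
foremost s -100.43184373194254 lat -1.3991138478722125 F along 0.07461675049977572 [-0.03248846  0.49910689  0.56446944] [-0.04778095  0.20521741 -0.02851938]
[403.51586935132883, 90.28693237719399, 88.98599999999999, 12.304000000000002]
linear [-0.0, -0.0001, -0.37] turn 0.0 -> [403.51, 90.32, 199.99, 12.3]
linear [-0.2019, 0.5626, -0.0] turn 0.0 -> [380.3, -87.49, 199.99, 12.3]
```

Combined call: up, then across.

>>> step_arm --pt "0 0 -0.08" --pt "0 0 -0.2" --pt "0 0 -0.32" --pt "0 0 -0.37" --pt "-0.01 0.04 -0.37" --pt "-0.05 0.14 -0.37" --pt "-0.09 0.26 -0.37" --pt "-0.13 0.38 -0.37" --pt "-0.17 0.48 -0.37" --pt "-0.195 0.54 -0.37" --pt "-0.2019 0.5625 -0.37" --pt "-0.2019 0.5625 -0.37" --pt "-0.2019 0.5625 -0.37" --pt "-0.2019 0.5625 -0.37" --turn '[0,0,0,0,0,0,0,0,0,0,0,0,0,0]'

```text
time_s: 33.85
ee_pos: [380.5, -86.9, 199.9]
ee_rot: [-180.0, -0.0, 12.4]
force: [0.7, -0.9, -0.4]
gripper_width: 14.5
gripper_force: 25.0
```

```bash
cat > tip.py <<'E'
from h import *
s=env.state(); print(s["time_s"],s["ee_pos"],s["gripper_width"]); S=load("scene"); g=np.array([380.02,-87.29,207.59])
a=np.radians(12.3);u=np.array([np.cos(a),np.sin(a),0]); n=np.array([-u[1],u[0],0])
def pl(uv):
    K=np.array([[S["fx"],0,S["cx"]],[0,S["fy"],S["cy"]],[0,0,1.]]);E=np.array(S["extrinsics"])
    q=cv2.undistortPoints(np.float64(uv).reshape(-1,1,2),K,np.array(S["dist"]))[:,0]
    d=np.c_[q,np.ones(len(q))]@E[:3,:3].T; X=E[:3,3]+d*(((g-E[:3,3])@n)/(d@n))[:,None]-g
    return np.c_[X@u,X[:,2]].round(1)
for nm,im in(("before",cv2.imread("pics/s6.png")),("now",S["color"])):
    x,y,w,h=(265,270,70,30); c=im[y:y+h,x:x+w].astype(int)
    for k,m in(("red",red(c)),("white",(c.min(2)>90)&(np.ptp(c,axis=2)<60))):
        q,l,st,ce=cv2.connectedComponentsWithStats(m.astype(np.uint8))
        for i in range(1,q):
            if st[i,4]>12: print(nm,k,st[i].tolist(),pl(ce[i]+[x,y]))
E
python3 tip.py
```

```text
33.85 [380.49485812 -86.85515993 199.87888628] 14.494479227462486
before red [5, 8, 8, 9, 55] [[-17.5   1.5]]
before red [40, 14, 10, 4, 27] [[ 60.2 -58.6]]
before white [19, 0, 7, 6, 15] [[10.7  6. ]]
before white [32, 15, 24, 8, 124] [[ 60.5 -68.7]]
now red [5, 8, 8, 8, 54] [[-17.1   2.1]]
now red [39, 13, 11, 5, 29] [[ 60.1 -57.2]]
now white [33, 14, 23, 9, 127] [[ 61.3 -68.4]]
```

Pen hasn't shifted in the grip. Reversing the motion: enter the mouth tilted, then bring it upright against the hole's far wall with a light grip.

>>> step_arm --pt "0.0133 0 0.05" --pt "0.0133 0 0.12" --pt "0.0133 0 0.19" --pt "0.0133 0 0.24" --pt "0.0133 0 0.27" --pt "0.0133 0 0.2833" --pt "0.0133 0 0.2833" --pt "0.0133 0 0.2833" --turn '[0,0,0,0,0,0,0,0]'

```text
time_s: 34.9
ee_pos: [384.7, -86.6, 115.4]
ee_rot: [180.0, -0.1, 12.3]
force: [-0.1, -0.1, -0.1]
gripper_width: 14.2
gripper_force: 25.0
```

>>> step_arm --pt "0 0 0" --pt "0 0 0" --pt "0.0084 0 0.0034" --pt "0.022 0 -0.004" --pt "0.037 0 -0.012" --pt "0.052 0 -0.02" --pt "0.0677 0 -0.0266" --pt "0.088 0 -0.0295" --pt "0.108 0 -0.032" --pt "0.128 0 -0.0333" --pt "0.149 0 -0.0333" --pt "0.149 0 -0.0333" --turn '[0,0,0,0,0,0,0,0,0,0,0,0]' --force 5

```text
time_s: 36.4
ee_pos: [428.7, -77.0, 125.6]
ee_rot: [180.0, -0.0, 12.3]
force: [-3.3, -0.2, 4.4]
gripper_width: 15.3
gripper_force: 5.0
```

```bash
python3 - <<'E'
from h import *
s=env.state(); print(s["time_s"],s["ee_pos"],s["force"],s["torque"],s["gripper_width"]); S=load("scene")
g=s["ee_pos"]+[0,0,8]; a=np.radians(12.3);u=np.array([np.cos(a),np.sin(a),0])
for th in(10,20,30,40,50):
    t=np.radians(th); ax=u*np.sin(t)-np.array([0,0,np.cos(t)]); p=g-[0,0,10]; print(th,proj(S,p+107.6*ax).round(1),proj(S,p-27*ax).round(1))
x,y,w,h=(260,250,90,90); c=S["color"][y:y+h,x:x+w].astype(int)
q,l,st,ce=cv2.connectedComponentsWithStats(red(c).astype(np.uint8))
for i in range(1,q):
    if st[i,4]>5: print(st[i]+[x,y,0,0,0],ce[i]+[x,y])
E
```

```text
36.4 [428.72014557 -76.97034615 125.56895139] [-3.31655684 -0.17040433  4.44708575] [-0.15915923  0.63863508 -0.01269741] 15.326744293472897
10 [[312.7 329. ]] [[303.3 288.8]]
20 [[319.6 322.9]] [[301.3 290.4]]
30 [[326.1 316.2]] [[299.5 292.3]]
40 [[332. 309.]] [[297.8 294.3]]
50 [[337.1 301.4]] [[296.4 296.4]]
[293 288   9  15  78] [297.64102564 293.76923077]
[313 304   4   6   6] [314.33333333 306.5       ]
```

>>> step_arm --pt "0.015 0 -0.01" --pt "0.03 0 -0.01" --pt "0.045 0 -0.01" --pt "0.06 0 -0.008" --pt "0.075 0 -0.005" --pt "0.09 0 0" --pt "0.105 0 0.005" --pt "0.119 0 0.01" --pt "0.119 0 0.01" --turn '[0,0,0,0,0,0,0,0,0]'

```text
time_s: 37.58
ee_pos: [464.5, -69.1, 122.7]
ee_rot: [180.0, -0.2, 12.3]
force: [-1.4, 0.4, 6.4]
gripper_width: 15.9
gripper_force: 5.0
```

```bash
cat > up.py <<'E'
from h import *
s=env.state(); print(s["time_s"],s["ee_pos"],s["force"],s["torque"],s["gripper_width"]); S=load("scene")
g=s["ee_pos"]+[0,0,8]; a=np.radians(12.3);u=np.array([np.cos(a),np.sin(a),0])
for th in(-10,0,10,20):
    t=np.radians(th); ax=u*np.sin(t)-np.array([0,0,np.cos(t)]); p=g-[0,0,10]; print(th,proj(S,p+107.6*ax).round(1),proj(S,p-27*ax).round(1))
x,y,w,h=(260,250,90,90); c=S["color"][y:y+h,x:x+w].astype(int)
q,l,st,ce=cv2.connectedComponentsWithStats(red(c).astype(np.uint8))
for i in range(1,q):
    if st[i,4]>5: print(st[i]+[x,y,0,0,0],ce[i]+[x,y])
E
python3 up.py
```

```text
37.575 [464.48090418 -69.09310627 122.70412095] [-1.39832065  0.42998239  6.42543374] [ 0.14187871  0.40383408 -0.02222518] 15.945950373939938
-10 [[312.4 330.1]] [[322.6 278.2]]
0 [[319.5 325.9]] [[320.6 279.2]]
10 [[326.4 320.8]] [[318.7 280.5]]
20 [[333.2 314.9]] [[316.8 282.1]]
[313 278   4  14  47] [314.46808511 284.85106383]
```

```bash
cat > asc.py <<'E'
from h import *
import sys
S=load(sys.argv[5] if len(sys.argv)>5 else "scene"); x,y,w,h=map(int,sys.argv[1:5]); c=S["color"][y:y+h,x:x+w].astype(int)
r=red(c); g=c.mean(2); b=(c[...,0]-c[...,2]>12)
for j in range(h): print(y+j,''.join('R' if r[j,i] else ('b' if b[j,i] else ' .:-=+*#%@'[min(9,int(g[j,i]/25.6))]) for i in range(w)))
E
python3 asc.py 300 270 38 75
```

```text
270 ======bbb::::::::::::::::==-::::::::::
271 ======-bb:::::::::::::::::--::::::::::
272 ===b==+bb:::::::::::-==-::::::::::::::
273 ==b==#@bb::::::::::-====-:::::::::::::
274 b==#@@@bb:::::::::-===---::::b::::::::
275 =*@@@@@bbb::::::::==-----:::bb::::::::
276 #@@@%*=bbb:::::::-+=b-----:bbb::::::::
277 @@%#+=-bbb:.:::::-==-------bbb::::::::
278 @@*+=--bbb:.::::::==--------bb::::::::
279 *+=----bbb:.:RR:::---:--------::::::::
280 =----==bbb:.:RRR:::bbbb-------::::::::
281 :-===b=bbb:.:RRRR:bbbbbb-------:::::::
282 --bbb=-:bb:.:RRRR:bbbbbbb-------::::::
283 =bb=--::bb:.:RRRR:bbbbbbbbb------:b:::
284 b==-::.:bb:.:RRRR:bbbbbbbbbb------b:::
285 =-:::..:bb:.:RRRR:bbbbbbbbbbb-----bbb:
286 -:.....:bb:.:RRRR:bbbbbbbbbbbb:---bbb:
287 :......:bb:.:RRRR:bbbbbbbbbbbbb:--bbbb
288 .......:bb:.:RRRR:bbbbbbbbbbbbbbb-bbbb
289 ..:.::::bb:.:RRRR:bbbbbbbbbbbbbbbbbbbb
290 ..::::::bb:.:-RRR:bbbbbbbbbbbbbbbbbbbb
291 .:::::::bb:.:-=RR:bbbbbbbbbbbbbbbbbbbb
292 :::::::::b:.:-***:bbbbbbbbbbbbbbbbbbbb
293 :::::::::b:.:-*#*-bbbbbbbbbbbbb:::bbbb
294 :::::::::::::-*#*-bbbbbbbbbbbb::::bbbb
295 :::::::::::::-***-bbb
[... 1424 characters left out ...]
#@@@@@@%:.::
329 ::.-%@@@@@@@@@@@@@@%#############*:..:
330 :.:-*%@%%%##########**#####**####*..::
331 ::.-**########*****##**######*###*.:::
332 :::-*#***#########**##**#########*.:::
333 ::::+##**##########**###**#######*..::
334 ::::+####**#########**##**######*=..::
335 ::::=#####**#########**###*#####*=..::
336 ::::=######**#########**###**###*=..::
337 ::::=#######**##########**###*##*=....
338 :::.-#########**#########**##**#*+...:
339 ::..-##########**#########**####*-....
340 .:..-###########*###############*-....
341 :::.-#######################*+++-:....
342 ::::-*##########+++====:::............
343 :::::=====:::.........................
344 ::::..................................
```

The pen is nearly upright, but it slid up in the grip. Its tip sits at the far chamfer: cap boundary at row 291 against 304 originally, so about 35 mm high. Centre it over the hole and lower.

>>> step_arm --pt "0 0 -0.007" --pt "-0.008 0 -0.007" --pt "-0.0167 0 -0.007" --pt "-0.0167 0 -0.007" --pt "-0.0167 0 0.007" --pt "-0.0167 0 0.02" --pt "-0.0167 0 0.02" --turn '[0,0,0,0,0,0,0]'

```text
time_s: 38.55
ee_pos: [457.7, -70.4, 115.5]
ee_rot: [-180.0, 0.1, 12.3]
force: [0.3, 0.9, -0.4]
gripper_width: 15.4
gripper_force: 5.0
```

```bash
python3 -c "
from h import *
s=env.state();print(s['time_s'],s['ee_pos'],s['force'],s['torque'],s['gripper_width'])"; python3 asc.py 306 278 22 48
```

```text
38.55 [457.68797164 -70.40901243 115.45565719] [ 0.31886336  0.91230781 -0.41084218] [-0.06747443  0.13052904  0.01351155] 15.408905209878501
278 .:::::::::=+===-::::::
279 :::::::::=+=---:::::b:
280 b:::::::-==-----::bbb:
281 b:.:::::-+-------bbbb:
282 bb..::::-=--------bbb:
283 bb.:R::::----------bb:
284 bb.:RR::::-----------:
285 bb.:RRR:::bbbb:------:
286 bb.:RRRR:bbbbbbb------
287 bb.:RRRR:bbbbbbb------
288 bb.:RRRR:bbbbbbbbb----
289 bb.:RRRR:bbbbbbbbbb---
290 bb.:RRRR:bbbbbbbbbbb--
291 bb.:RRRR:bbbbbbbbbbbb:
292 bb.:RRRR:bbbbbbbbbbbbb
293 bb.:RRRR:bbbbbbbbbbbbb
294 bb.:RRRR:bbbbbbbbbbbbb
295 bb.::RRR:bbbbbbbbbbbbb
296 bb.:-***-bbbbbbbbbbbbb
297 bb..-*#*-bbbbbbbbbbbbb
298 ::..-*#*-bbbbbbbbbbbbb
299 :::.-***-bbbbbbbbbbb::
300 :::.:+**-bbbbbbbbb:::.
301 :::.:+**-bbbbbbbb::...
302 :::.:=**-bbbbbb:::....
303 :::.:=**:bbbbb::.:...:
304 :::.:=**-bbb--.::::...
305 :::::-**+b=++-........
306 .....-***+***-....---+
307 ....-=*******#@@@@@@@@
308 @@@@@@*******#@@@@@@@@
309 @@@@@@+*****+*@@@@@@@@
310 @@@@@@+*****+*@@@@@@@@
311 @@@@@@*******#@@@@@@@@
312 @@@@@@********@@@@@@@@
313 @@@@@@%+*******%@@@@@@
314 @@@@@@#+*****+*#@@@@@@
315 @@@@@@*+*******#%@@@@@
316 @@@@@%#+********#%@@@@
317 @@@@@%#+*****++**%@@@@
318 @@@@@%*+*****++**#@@@@
319 @@@@@%*+****++***#@@@@
320 @@@@@@#++***++***#@@@@
321 @@@@@@@++***+++**%@@@@
322 @@@@@@@#+*******@@@@@@
323 @@@@@@@@%******%@@@@@@
324 @@@@@@@@@#%%%%%@@@@@@@
325 @@@@@@@@@#%%%%%%@@@@@@
```

>>> step_arm --pt "0 0 0.01" --pt "0 0 0.025" --pt "0 0 0.04" --pt "0 0 0.055" --pt "0 0 0.067" --pt "0 0 0.067" --pt "0 0 0.067" --turn '[0,0,0,0,0,0,0]'

```text
time_s: 39.48
ee_pos: [458.1, -70.5, 95.9]
ee_rot: [-180.0, -0.0, 12.3]
force: [-0.4, -0.1, -0.2]
gripper_width: 15.5
gripper_force: 5.0
```

```bash
python3 asc.py 306 283 20 42
```

```text
283 ::::::::::::::::-=-:
284 ::::::::::::-=-.:--:
285 :::::::::::====:::.:
286 ::::::::::=+=-=-::.:
287 b::::::::=+=---::::b
288 bb.::::::==-----::bb
289 bb.:::::-+=------bbb
290 bb.:::::-==-------bb
291 bb.:R::::---:-------
292 bb.:RR::::::b-------
293 bb.:RRR::bbbbbb-----
294 bb.:RRRR:bbbbbbb----
295 bb.:RRRR:bbbbbbbb---
296 bb.:RRRR:bbbbbbbbb--
297 bb.:RRRR:bbbbbbbbbb-
298 bb.:RRRR:bbbbbbbbbbb
299 bb.:RRRR:bbbbbbbbbbb
300 bb.:RRRR:bbbbbbbbbbb
301 bb.::RRR:bbbbbbbbbbb
302 bb..:RRR:bbbbbbbbbbb
303 bb..-**=:bbbbbbbbbbb
304 bb..-*#*-bbbbbbbbbbb
305 ::..:+#*-bbbbbbbbbbb
306 ....:+**-bbbbbbbbbbb
307 ....-+**-bbbbbbbbbb@
308 @@@@@#**-bbbbbbbbb@@
309 @@@@@#**-bbbbbb#@@@@
310 @@@@@@**-bbbb*@@@@@@
311 @@@@@@**-bbb=%@@@@@@
312 @@@@@@***b=++#@@@@@@
313 @@@@@@***+****%%@@@@
314 @@@@@@+******+###@@@
315 @@@@@@*******+**#@@@
316 @@@@@%*******+***%@@
317 @@@@@%***********%@@
318 @@@@@%*******++**#@@
319 @@@@@%*******++**#@@
320 @@@@@@*+*********#@@
321 @@@@@@%+*****++**%@@
322 @@@@@@@#*****++*@@@@
323 @@@@@@@@#***++*%@@@@
324 @@@@@@@@##%%%%%@@@@@
```

>>> step_arm --pt "0 0 0" --pt "0 0 0" --pt "0 0 0" --pt "0 0 0" --pt "0 0 0" --turn '[0,0,0,0,0]' --fingers -0.2

```text
time_s: 40.15
ee_pos: [458.0, -70.5, 95.9]
ee_rot: [-180.0, -0.0, 12.3]
force: [0.1, -0.1, -0.1]
gripper_width: 54.6
gripper_force: 0.0
```

>>> step_arm --pt "0 0 -0.04" --pt "0 0 -0.12" --pt "0 0 -0.24" --pt "0 0 -0.36" --pt "-0.1 0 -0.45" --pt "-0.25 0 -0.45" --pt "-0.25 0 -0.45" --pt "-0.25 0 -0.45" --turn '[0,0,0,0,0,0,0,0]'

```text
time_s: 41.15
ee_pos: [385.4, -86.5, 231.6]
ee_rot: [180.0, -0.1, 12.3]
force: [-0.5, -0.3, -0.9]
gripper_width: 54.8
gripper_force: 0.0
```

```bash
python3 asc.py 306 276 24 52; python3 asc.py 365 268 28 28 top; echo; python3 asc.py 295 222 55 45; python3 - <<'E'
from h import *
S,T=load("scene"),load("top")
for nm,f in(("S",S),("T",T)): print(nm,"dish home px", proj(f,np.array([583.5+64*.977,131.05+64*.213,23])))
a=np.radians(12.3)
print(proj(S,np.array([[583.5+x*.977+y*-.213,131.05+x*.213+y*.977,23] for x,y in((34,0),(41,-20),(41,20),(64,-30),(64,0))])))
b,q=blob(S,(215,180,60,50),bright); print("lower",b)
E
```

```text
276 b=-:-====--::...........
277 ----===---:.............
278 --=-=--:::..............
279 ===---::................
280 ==--::.............:....
281 --:::........:.....:....
282 -::............:...:.:..
283 :..RRR:......:......::..
284 ..RRRRR:....:.:.........
285 .RRRRRRR..:::.....:::::.
286 .RRRRRRR:.........:::...
287 .RRRRRRR:..:..:..::::::.
288 .RRRRRRRR..:.:::::::::::
289 .:RRRRRRR....::::::::::.
290 .:RRRRRRR...::::::::.:..
291 .:RRRRRRR:...:::::::....
292 .:RRRRRRR:.....:::....::
293 .:RRRRRRRR:....::::..:::
294 .:RRRRRRRR:...:::::..:::
295 ::RRRRRRRR:..:::..:..:.:
296 ::RRRRRRRR:...:::::::..:
297 ::RRRRRRRRR...:.::::::..
298 :::RRRRRRRR.:::::....:..
299 ::RRRRRRRRR.::::..:::::.
300 :::RRRRRRRR::::::::::::.
301 :::RRRRRRRR:.:::.::::::.
302 :::RRRRRRRR:.:::.:....:.
303 :::RRRRRRR=-..:.:::.....
304 :::-RRRRR+*-....:::.....
305 ::.-*****#*-............
306 ...-*#####*=......---++=
307 ...:+*####**#%@@@@@@@@@@
308 @@@@#*####*#@@@@@@@@@@@@
309 @@@@%*####**%@@@@@@@@@@@
310 @@@@#**###**%@@@@@@@@@@@
311 @@@@@**###**%@@@@@@@@@@@
312 @@@@@**###**#@@@@@@@@@@@
313 @@@@@#**##**+#%@@@@@@@@
[... 3602 characters left out ...]
=********#
260 bbbbbb::bbbbbbbbbbbbbbbbbbb---:-=+*#**+======+*########
261 bbbbbbbbbbbbbbbbbbbbbbbbbb----=+*###*=----===+#######*+
262 bbbbbbbbbbbbbbbbbbbbbbbb-----**##**+=:-----==+#####*++-
263 bbbbbbbbbbbbbbbbbbbbbbb=-:-=*##**+=--------==+####*+--.
264 bbbbbbb--bbbbbbbbbbbb====*%**#**=-:-------:-=+##**--:..
265 bbbbb----bbbbbbbbbbb===*@@@***+=:--------:.:-=+++-:....
266 bbbb----bbbbbbbbbbb==b#@@@%*+=---------::...::---...:..
S dish home px [[343.83778179 234.42555724]]
T dish home px [[303.34152486 218.11824534]]
[[334.57473865 239.62796158]
 [342.4187481  242.67365616]
 [331.19939176 234.2107615 ]
 [352.38692968 240.74480716]
 [343.83778179 234.42555724]]
lower [268.23076923 183.69230769]
```

```bash
python3 - <<'E'
from h import *
S=load("scene"); a=cv2.imread("pics/s1.png").astype(int); b=S["color"].astype(int)
print(env.state()["time_s"])
d=(b-a).mean(2)[220:256,318:350].round().astype(int)
for j,r in enumerate(d): print(220+j,' '.join(f"{v:4d}" if abs(v)>4 else "   ." for v in r))
E
```

```text
41.45
220  -22  -22  -23  -23  -22  -20  -21  -25  -27  -39  -42  -41  -41  -41  -41  -40  -40  -42  -41  -37  -31  -39  -44  -44  -44  -46  -41  -22  -24  -24  -24  -24
221  -23  -23  -23  -22  -23  -22  -22  -22  -24  -31  -37  -40  -40  -40  -40  -41  -42  -42  -42  -37  -22  -40  -43  -43  -44  -45  -45  -31  -23  -23  -24  -25
222  -22  -22  -23  -23  -22  -23  -21  -17  -22  -20  -27  -32  -41  -41  -40  -41  -41  -41  -42  -42  -35  -43  -42  -42  -42  -45  -47  -39  -22  -25  -23  -24
223  -21  -21  -22  -23  -23  -23  -21  -16  -15  -17  -20  -25  -32  -38  -42  -41  -42  -40  -42  -42  -42  -42  -43  -42  -42  -45  -47  -40  -30  -24  -24  -24
224  -23  -20  -21  -22  -22  -21  -22  -18  -14  -13  -15  -21  -25  -28  -36  -40  -41  -42  -40  -41  -42  -41  -42  -43  -43  -45  -46  -40  -29  -24  -23  -24
225  -60  -34  -18  -19  -21  -20  -20  -22  -46  -43  -15  -14  -22  -22  -32  -33  -41  -41  -41  -41  -40  -41  -41  -41  -42  -45  -46  -38  -22  -23  -24  -24
226 -107  -81  -53  -28  -31  -41  -45  -65  -90  -90  -74  -19    .  -18  -27  -25  -31  -35  -39  -42  -41  
[... 4109 characters left out ...]
 -43  -45  -34  -35  -35  -36  -36  -36  -35
252  -30  -27  -28  -26  -28  -27  -31  -56  -79  -86  -86  -87  -86  -89  -89  -85  -82  -71  -50  -50  -50  -49  -42  -48  -44  -35  -35  -36  -36  -36  -35  -35
253  -25  -24  -26  -28  -30  -29  -27  -30  -49  -73  -83  -83  -82  -84  -85  -80  -67  -55  -49  -50  -49  -54  -52  -48  -45  -35  -35  -36  -36  -35  -35  -35
254  -28  -27  -30  -31  -29  -29  -29  -27  -29  -44  -65  -78  -86  -84  -73  -63  -56  -52  -52  -55  -61  -58  -56  -43  -44  -35  -35  -36  -35  -34  -35  -35
255  -31  -29  -30  -29  -29  -29  -30  -30  -29  -29  -35  -53  -74  -63  -55  -49  -48  -49  -63  -59  -55  -49  -47  -42  -44  -34  -35  -35  -36  -36  -35  -35
```

```bash
python3 -c "
from workcell import env
print(env.job_done())"
```

```text
the job is handed in; nothing more can be done
None
```

I handed the job in at about 41 s: the top dish went under the hood until it met the stop at about 2.7 N (it yields at about 10 N), and the marker is back upright in its stand. No verdict came back. The dish against the stop is inferred from the force rise and a partial view, and the lower dishes checked out unmoved after the lift.

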